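Tip the ink cups into the orange compartment

ROBOT

A 6-joint arm with a two-finger parallel gripper is mounted at the origin on the work surface. World frame = base frame: x ahead of the robot, y to its left, z up, the work surface at z = 0. Lengths are in m, angles in rad, forces in N, time in s.
With the tool pointing down it reaches from about 0.4 to 0.825 m from the base axis. Payload 7 kg.
Tool frame: the origin (TCP) lies at the centre of the arm's flange, where the gripper is bolted on; the fingertips stand 178 mm ahead of it and the grasp point (between the pads) lies 159 mm ahead of it; x points along the fingers, z is the direction in which the jaws open and shut, and the axes are right-handed (so a half turn about x gives the same grasp; the last joint's range is limited). The gripper opens to 88 mm and grips with 3 to 60 N. Pads are 19 mm wide; open, the fingers measure 130 mm over their backs; the gripper's body (78 mm by 193 mm) begins 47 mm behind the grasp point.
Start: joints at [-0.96, 0.359, 0.012, 0, -1.224, -0.288], TCP at [0.214, -0.64, 0.405] pointing down, gripper open.
Joint ranges: [-3.07, 3.07], [-1.43, 2.12], [-1.02, 1.25], [-3.03, 1.67], [-3.05, -0], [-3.03, 3.03]. Speed limits (rad/s): [2.39, 2.39, 3.01, 3.14, 3.14, 3.14].

INTERFACE

Orientations are given as [roll, pitch, yaw] about the fixed x, y, z axes, in that order (R = Rz(yaw) Ry(pitch) Rx(roll)).
In Python, from station import telemetry, optics, job_done, finder gives the robot as it stands.
- The arm moves only by the tool play_rows, never from a script. Its argument "steps" is a list of rows, each an object of numbers: "gripper": the opening, from 0 (shut) to 1 (fully open); "tx", "ty", "tz": the shift along the tool's x, y, z in units of 25 mm (1.0 is 25 mm); "ax", "ay", "az": the turn, a rotation vector about the tool's x, y, z in units of 6 degrees (1.0 is 6 degrees). In form: [{"gripper": .., "tx": .., "ty": .., "tz": .., "ax": .., "ay": .., "az": ..}, ...]. A call has 1 to 20 rows; each row shifts and turns the commanded pose from where the row before left it, along the tool's axes as they then stand; what a row does not reach is not made up. A row lasts 1/12 s, in which the tool goes at most 41.7 mm and 7.16 degrees, less where a joint would pass 70% of its speed; a pose out of reach is approached as far as the arm can. A call is refused whole if a number of a shift passes 1 or a number of a turn 1, either way. A call with a gripper value outside its range is refused whole. The fingers move at their own pace and stop on an object; "newtons" is the grip in N (left out, the last holds). Time passes only in rows, so rows that do not move let the fingers close. It gives the time, the measured TCP pose, the force and the opening at its end, in the units of the state.
- telemetry.get_state(): the state, without advancing time (a new reading comes with each control period).
- optics.grab_frame(name): name is "scene" or "top"; returns the picture (480x640x3 uint8, red, green, blue); there is no depth.
- optics.calibration(name): a dict with "fx", "fy", "cx", "cy" (pixels), "T" (4x4, takes a point from camera to world coordinates). Camera axes: x right, y down, z forward; pixel columns grow to the right and rows downward; lengths in m; the calibration is good to about 2 mm. A picture is of the moment at which its call begins. calibration takes no time and is no camera call.
- job_done(): hands the job in, once; it reports no verdict.
Trained networks look in the newest picture that a camera, given by its name, has taken for a name from the list of things; names that differ only in an ending like _2 or _b are one class to them, and where a whole thing is asked for, a point or a joint stands for the part that bears it (a point fixed in the world has none). Each returns a list of dicts, best first, with "confidence" (0 to 1); they miss things now and then, are a little off and sometimes report something else, mostly with a low value. They report only what shows in the picture. A call takes as long as a camera call.
- finder.look_for(query, camera): "extent" ([left, top, right, bottom] in pixels, round what is visible of it).
- finder.silhouettes(query, camera): "pixels" (480x640 bool, what is visible of it) and "extent" ([left, top, right, bottom] in pixels, round what is visible of it).
- finder.pinpoint(query, camera): "location" ([row, column] in pixels: a listed point, or the origin of a listed thing).
The state is a dict: "t": time; "q": joint angles; "qd": joint speeds; "joint_efforts": joint torques, N m; "eef_pos": TCP position; "ee_rot": TCP orientation; "force": force on the tool from outside, world axes, zero at the start; "moment": the same for the moment, N m; "width": finger opening in m.
Only numpy, scipy, OpenCV 4.12 (cv2) and the standard library are available. Lean on these libraries where they do the work, as an engineer would, in place of code of your own. Each camera call takes 0.05 s, during which the arm holds its last target.

TASK

Turn the carousel until its orange compartment stands squarely under the clear chute. Then press the orange release button in the lever's grip and, keeping it pressed, swing the lever all the way down, so that the hopper tips all four steel ink cups into the orange compartment; let go so that the button pops back out and the lever stays latched down. Leave the rinse cup and the ink bottles where they stand.

Things in the scene. Friction and masses are not known exactly. Their poses are not given: they have to be found in the camera images.
- dispenser: bench dispenser for ink cups, fixed to the table: aluminium base plate 340 x 350 mm (from -140 to +200 mm in its x, -210 to +140 mm in its y), 14 mm thick. Origin on the table under the carousel's axis; -x is its front (robot side, give or take its yaw), z up. At the front a round carousel, behind it (x 46 to 178 mm, y -62 to 62 mm, up to 251 mm high) the clear chute and the steel hopper; at its right (y = -170 mm) the lever.
- carousel (a joint): angle of the carousel about the vertical through the dispenser's origin, rad, counter-clockwise from above; it turns endlessly both ways, stays where it is left (1 N at a peg turns it). 0, or any full turn, = orange compartment exactly under the chute; it starts between 0.6 and 5.68.
- carousel_hub (a point): centre of the carousel's floor, 32 mm above the table, on its axis; turns with the carousel. The carousel is a white round tray of 130 mm radius, its 5 mm rim wall reaching 38 mm above its floor (70 mm above the table), divided by 5 mm walls (36 mm high) along this point's x and y axes into four quarter compartments: orange (+x +y), black (-x +y), grey (-x -y), blue (+x -y). The last three hold a few cups already, fixed.
- orange_centre (a point): point on the floor of the orange compartment, 80 mm from the carousel's axis, half way between its dividers
- carousel_peg0 (a point): top centre of an upright dark steel peg (12 mm diameter, standing 32 mm above the carousel's rim, top 102 mm above the table) at the outer end of a divider wall, 125 mm from the carousel's axis; push it sideways, or straddle it with the open fingers, to turn the carousel. It stands between the orange and blue compartments.
- carousel_peg1 (a point): top centre of an upright dark steel peg (12 mm diameter, standing 32 mm above the carousel's rim, top 102 mm above the table) at the outer end of a divider wall, 125 mm from the carousel's axis; push it sideways, or straddle it with the open fingers, to turn the carousel. It stands between the orange and black compartments.
- carousel_peg2 (a point): top centre of an upright dark steel peg (12 mm diameter, standing 32 mm above the carousel's rim, top 102 mm above the table) at the outer end of a divider wall, 125 mm from the carousel's axis; push it sideways, or straddle it with the open fingers, to turn the carousel. It stands between the black and grey compartments.
- carousel_peg3 (a point): top centre of an upright dark steel peg (12 mm diameter, standing 32 mm above the carousel's rim, top 102 mm above the table) at the outer end of a divider wall, 125 mm from the carousel's axis; push it sideways, or straddle it with the open fingers, to turn the carousel. It stands between the grey and blue compartments.
- chute_outlet (a point): centre of the chute's open lower end, 85 mm above the table, 80 mm behind (+x of the dispenser) the carousel's axis; the chute is of clear plastic, inside 60 mm (x) by 76 mm (y), its front wall 210 mm high above the table
- lever (a joint): swing of the lever about its shaft, rad: 0 = up (35 deg above level, hopper level), 1.134 = fully down (30 deg below level, hopper tipped 65 deg). A ratchet with a notch every 0.227 rad blocks it both ways unless the button is held in by 4 mm or more; so the button has to stay pressed all the way. With the button in, the lever turns stiffly (about 5 to 8 N at the button) and stays where it is left. At 1.12 or more, with the button let go, it latches down.
- button_top (a point): centre of the top face of the orange release button, 44 mm along the lever by 20 mm wide, set in the upper face of the black grip (110 x 32 x 26 mm); x of this frame points along the lever back to the shaft, z straight out of the button. It lies 175 mm from the shaft along the lever and 21 mm above the lever's centre line when out, 8 mm above the grip's face. The button goes straight in (against its z).
- button (a joint): travel of the release button, m: 0 = out, 0.006 = fully in; a spring pushes it out, 2 N at the start to about 7 N fully in. The ratchet is free from about 0.004 on.
- lever_end (a point): free end of the lever's grip, on its centre line, 215 mm from the shaft. The shaft runs along the dispenser's y at its x = +160 mm, z = 200 mm; the lever swings in the plane y = -170 mm and points from the shaft towards the front. Between lever and hopper stands a steel ratchet disc (200 mm diameter about the shaft, y -135 to -129 mm)
- cup0: small steel ink cup, 18 mm diameter, 16 mm high, about 12 g, starts upright in the hopper; origin at the centre of its underside
- cup1: small steel ink cup, 18 mm diameter, 16 mm high, about 12 g, starts upright in the hopper; origin at the centre of its underside
- cup2: small steel ink cup, 18 mm diameter, 16 mm high, about 12 g, starts upright in the hopper; origin at the centre of its underside
- cup3: small steel ink cup, 18 mm diameter, 16 mm high, about 12 g, starts upright in the hopper; origin at the centre of its underside
- rinse_cup: bystander: open steel cup, 72 mm across, 68 mm high; origin at the centre of its underside
- ink_black: bystander: black ink bottle, 38 mm diameter, 95 mm high; origin at the centre of its underside
- ink_orange: bystander: orange ink bottle, 38 mm diameter, 95 mm high; origin at the centre of its underside

How it is judged:
By the outcome, as a careful person would: the job done as asked, in the order asked, and still so for the second after the job is handed in, with the robot touching nothing.
It also fails if it takes over 72 s, if anything falls off the work surface, if the arm or the gripper's body presses on something with over 40 N, if the wrist force passes 120 N, or if a joint passes its speed limit or range.

## Working session

There is one attempt and no reset: what is moved stays moved. The work goes in short steps, Python scripts to look and compute and a tool call to move; the robot and the scene stay as the last step left them, time stands still between calls to the robot, and variables do not carry over. Pictures are saved under pics/ and viewed, and the job is handed in when it is done.

Besides the shell and the picture viewer there is one more tool, called after "Emit:" as name(argument=value, ...), one argument or row to a line, values as JSON. play_rows: Moves the arm, as the interface text tells. Its arguments: {"type":"object","properties":{"steps":{"type":"array"},"newtons":{"type":"number"}},"required":["steps"]}

```bash
mkdir -p pics; ls; python3 - <<'E'
from station import telemetry, optics, finder
import cv2, numpy as np
s=telemetry.get_state(); print(s)
for c in("scene","top"):
    im=optics.grab_frame(c); cv2.imwrite(f"pics/{c}0.png",im[:,:,::-1]); k=optics.calibration(c); print(c,k)
    for q in("carousel_hub","orange_centre","carousel_peg0","carousel_peg1","carousel_peg2","carousel_peg3","chute_outlet","button_top","lever_end","dispenser","rinse_cup","ink_black","ink_orange"):
        print(q,[(np.round(d["location"],1).tolist(),round(d["confidence"],2)) for d in finder.pinpoint(q,c)[:3]])
E
```

```text
pics
{'t': 0.0, 'q': array([-9.59877156e-01,  3.59404452e-01,  1.10586832e-02, -3.48332847e-04,
       -1.22409309e+00, -2.88121894e-01]), 'qd': array([ 0.00080444,  0.00088062,  0.00071043, -0.00012033, -0.00079635,
       -0.00151467]), 'joint_efforts': array([-9.45727516e-04, -5.82717741e+01,  2.93057048e+01,  6.99700758e+00,
        6.83663209e-03, -1.48757731e-04]), 'eef_pos': array([ 0.21407715, -0.6399519 ,  0.40371133]), 'ee_rot': array([0.0913697 , 1.56912146, 1.98484467]), 'force': array([-1.44323714,  0.07552552, -0.02401205]), 'moment': array([0.05226107, 0.05856058, 0.00928117]), 'width': 0.08755057496118555}
scene {'fx': 610.1042440364606, 'fy': 610.1042440364606, 'cx': 313.84126846772546, 'cy': 239.41093415334612, 'T': array([[-0.13828203,  0.59273753, -0.79343576,  1.51376093],
       [ 0.99032368,  0.0732832 , -0.11784983,  0.19387805],
       [-0.01170851, -0.80205473, -0.59713576,  0.87375569],
       [ 0.        ,  0.        ,  0.        ,  1.        ]])}
carousel_hub [([312.8, 336.1], 0.31)]
orange_centre [([271.8, 369.8], 0.72)]
carousel_peg0 [([231.0, 341.4], 0
[... 1132 characters left out ...]
0.59)]
carousel_peg0 [([264.2, 226.4], 0.81), ([224.3, 377.4], 0.67), ([207.4, 281.7], 0.61)]
carousel_peg1 [([264.2, 226.4], 0.81), ([224.3, 377.4], 0.67), ([207.4, 281.7], 0.61)]
carousel_peg2 [([264.2, 226.4], 0.81), ([224.3, 377.4], 0.67), ([207.4, 281.7], 0.61)]
carousel_peg3 [([264.2, 226.4], 0.81), ([224.3, 377.4], 0.67), ([207.4, 281.7], 0.61)]
chute_outlet [([230.3, 279.3], 0.64)]
button_top [([254.9, 381.7], 0.66), ([224.4, 379.5], 0.54)]
lever_end [([252.6, 381.8], 0.64)]
dispenser [([268.0, 287.4], 0.58)]
rinse_cup [([230.6, 417.7], 0.67), ([198.5, 282.2], 0.21)]
ink_black [([304.4, 179.6], 0.91), ([205.8, 284.8], 0.34)]
ink_orange [([249.5, 159.8], 0.77), ([179.4, 261.2], 0.62)]
```

View pics/scene0.png

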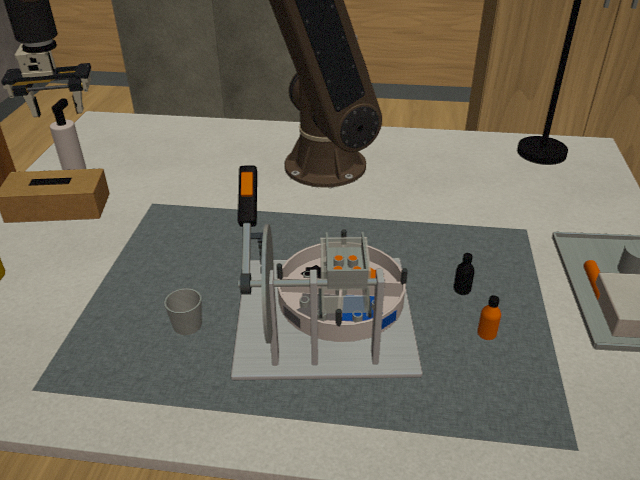

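View pics/top0.png

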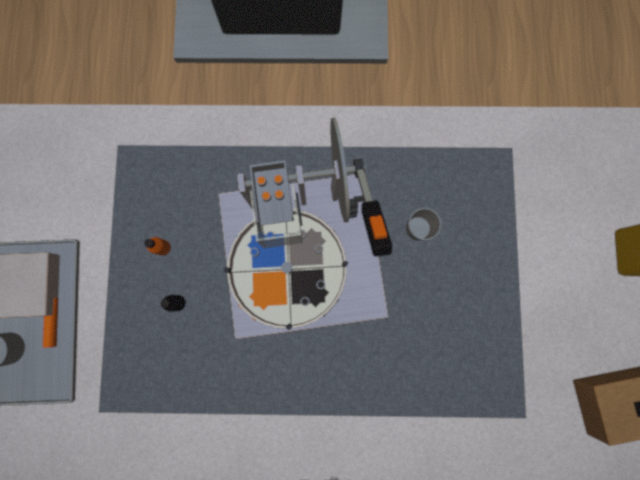

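The scene camera looks from behind the dispenser. The top view shows orange at the front-left (265,290), hub (288,268), pegs at (228,270), (345,264), (289,327), and the lever button at (378,227). Next I'll fit the dispenser pose.

```bash
cat > h.py <<'E'
import numpy as np, cv2
from scipy.optimize import least_squares
from station import telemetry, optics, finder
K={c:optics.calibration(c) for c in("scene","top")}
def proj(p,c):
    k=K[c];T=k["T"];q=(np.atleast_2d(p)-T[:3,3])@T[:3,:3]
    return np.c_[k["fx"]*q[:,0]/q[:,2]+k["cx"],k["fy"]*q[:,1]/q[:,2]+k["cy"]]
def D(p,d): # dispenser->world, d=x,y,yaw
    p=np.atleast_2d(p);c,s=np.cos(d[2]),np.sin(d[2])
    return np.c_[d[0]+c*p[:,0]-s*p[:,1],d[1]+s*p[:,0]+c*p[:,1],p[:,2]]
def peg(i,th): # orange centre at +x when th=0 -> hub x axis at -45deg
    a=th-np.pi/4+i*np.pi/2
    return [.125*np.cos(a),.125*np.sin(a),.102]
def lev(r,h,l): # along lever r, normal h
    e=np.deg2rad(35)-l
    return [.16-r*np.cos(e)+h*np.sin(e)*1, -.17, .2+r*np.sin(e)+h*np.cos(e)]
E
cat > fit.py <<'E'
from h import *
obs=[((-.14,.14,.014),"top",(236,338)),((-.14,-.21,.014),"top",(387,317)),((.2,.14,.014),"top",(220,193)),
((.2,-.21,.014),"scene",(234,377)),((.2,.14,.014),"scene",(421,373)),(lev(.175,.021,0),"top",(378,227)),(lev(.175,.021,0),"scene",(246.5,183)),((0,0,.032),"top",(287.5,267.6))]
pegs=[("top",(228,270)),("top",(345,264)),("top",(289,327)),("scene",(344,233)),("scene",(403.5,271)),("scene",(339,312)),("scene",(279,266))]
im=cv2.imread
def res(v):
    r=[(proj(D(p,v[:3]),c)[0]-o) for p,c,o in obs]
    P={c:proj(D([peg(i,v[3]) for i in range(4)],v[:3]),c) for c in K}
    for c,o in pegs:
        d=P[c]-o; r.append(d[np.argmin((d**2).sum(1))])
    return np.ravel(r)
f=least_squares(res,[.45,.09,.1,2.4],loss="soft_l1",f_scale=2)
print(f.x.round(4)); print(res(f.x).reshape(-1,2).round(1))
np.save("fit.npy",f.x)
v=f.x
for c in K:
    im=cv2.imread(f"pics/{c}0.png")
    pts=[o[0] for o in obs]+[peg(i,v[3]) for i in range(4)]+[lev(.215,0,0)]
    for u in proj(D(pts,v[:3]),c): cv2.circle(im,tuple(np.round(u*8).astype(int).tolist()),16,(0,255,0),1,cv2.LINE_AA,3)
    o=proj(D([.08*np.cos(v[3]),.08*np.sin(v[3]),.032],v[:3]),c)[0];print("orange",c,o)
    x0,y0=(200,130) if c=="scene" else (180,110)
    cv2.imwrite(f"pics/{c}_fit.png",cv2.resize(im[y0:y0+260,x0:x0+260],None,fx=2.3,fy=2.3,interpolation=cv2.INTER_CUBIC))
print("pegs",D([peg(i,v[3]) for i in range(4)],v[:3]).round(3)); print("btn",D(lev(.175,.021,0),v[:3]),"end",D(lev(.215,0,0),v[:3]))
E
python3 fit.py
```

```text
[0.5735 0.1072 0.1474 2.2758]
[[-2.1  1.1]
 [ 1.3  0.5]
 [-2.5 -0.7]
 [-4.9 -1. ]
 [ 0.6  0.2]
 [-0.6 -2.4]
 [-0.8  0.3]
 [-0.3  0.5]
 [-2.6 -0.6]
 [-0.3 -1.5]
 [-1.  -0.3]
 [-1.4 -2.5]
 [ 0.1 -1.6]
 [-1.  -1.7]
 [-0.8 -1.1]]
orange scene [367.55169923 276.76761057]
orange top [263.12592964 294.90271866]
pegs [[ 0.565  0.232  0.102]
 [ 0.449  0.099  0.102]
 [ 0.582 -0.018  0.102]
 [ 0.698  0.116  0.102]]
btn [[ 0.62688126 -0.05676251  0.31757807]] end [[ 0.58255619 -0.06334507  0.32331893]]
```

View pics/top_fit.png

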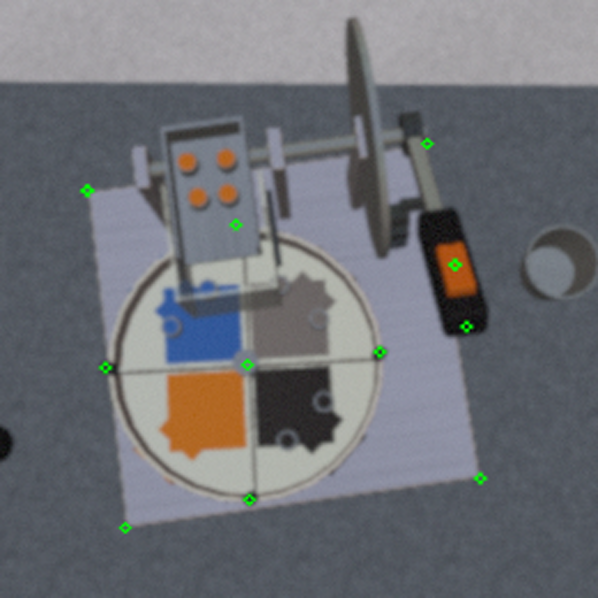

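View pics/scene_fit.png

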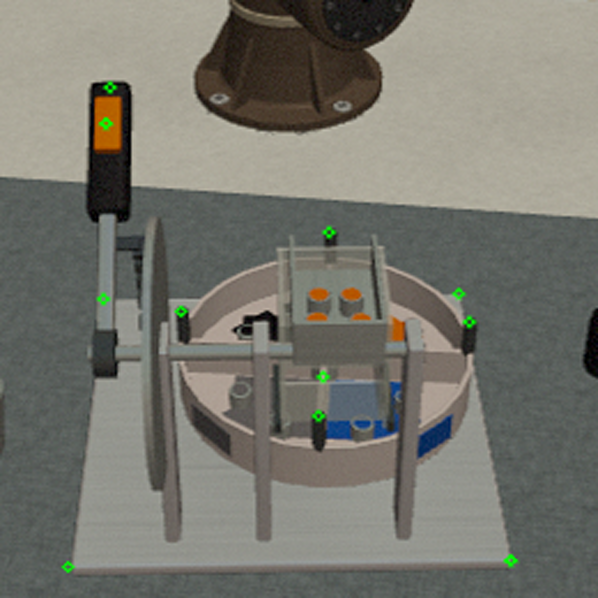

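```bash
cat >> h.py <<'E'
from scipy.spatial.transform import Rotation as Ro
def pose():
    s=telemetry.get_state(); return np.array(s["eef_pos"]),Ro.from_euler("xyz",s["ee_rot"]),s
def down(zyaw,tilt=0,d=None):
    """tool x down, z axis horizontal at world yaw zyaw"""
    x=np.array([0,0,-1.]);z=np.array([np.cos(zyaw),np.sin(zyaw),0]);y=np.cross(z,x)
    return Ro.from_matrix(np.c_[x,y,z])
def plan(p1,R1,p0=None,R0=None):
    p,R,s=pose()
    if p0 is not None:p=p0
    if R0 is not None:R=R0
    r=(R.inv()*R1).as_rotvec(degrees=True)/6; t=R.inv().apply(np.array(p1)-p)/.025
    print("turn total",r.round(2),"shift total in start frame",t.round(2)); return t,r
E
python3 - <<'E'
from h import *
p,R,s=pose(); print(p,R.as_matrix().round(3)); v=np.load("fit.npy")
m=R.as_matrix(); print("z yaw",np.degrees(np.arctan2(m[1,2],m[0,2])), "q1,q6",np.degrees(s["q"][[0,5]]))
for a in(265.4,-94.6+0):
    zy=v[2]+np.radians(a-0)
    R1=down(zy); tgt=D(peg(1,v[3]),v[:3])[0]; print(tgt,a)
    plan([tgt[0],tgt[1],.405],R1)
R1=down(v[2]+np.radians(85.4)); plan([tgt[0],tgt[1],.405],R1)
# rinse cup
from station import finder
k=K["top"];u=np.array([(417.7-k["cx"])/k["fx"],(230.6-k["cy"])/k["fy"],1]);w=k["T"][:3,:3]@u;o=k["T"][:3,3];print("cup",o-w*o[2]/w[2])
E
```

```text
[ 0.21408539 -0.64012605  0.404636  ] [[-0.    -0.948 -0.317]
 [ 0.    -0.317  0.948]
 [-1.     0.     0.   ]]
z yaw 108.49570281058215 q1,q6 [-54.99921425 -16.50524978]
[0.44880731 0.09880899 0.102     ] 265.4
turn total [-27.56   0.     0.  ] shift total in start frame [-1.000e-02 -1.828e+01  2.505e+01]
[0.44880731 0.09880899 0.102     ] -94.6
turn total [-27.56   0.     0.  ] shift total in start frame [-1.000e-02 -1.828e+01  2.505e+01]
turn total [ 2.44  0.   -0.  ] shift total in start frame [-1.000e-02 -1.828e+01  2.505e+01]
cup [ 0.66613049 -0.19436988  0.        ]
```

Emit:
play_rows(
  steps=[
    {"ty": -0.9,"tz": 0.96},
    {"ty": -0.9,"tz": 0.96},
    {"ty": -0.9,"tz": 0.96},
    {"ty": -0.9,"tz": 0.96},
    {"ty": -0.9,"tz": 0.96},
    {"ty": -0.9,"tz": 0.96},
    {"ty": -0.9,"tz": 0.96},
    {"ty": -0.9,"tz": 0.96},
    {"ty": -0.9,"tz": 0.96},
    {"ty": -0.9,"tz": 0.96},
    {"ty": -0.9,"tz": 0.96},
    {"ty": -0.9,"tz": 0.96},
    {"ty": -0.9,"tz": 0.96},
    {"ty": -0.5,"tz": 0.96},
    {"ty": -0.5,"tz": 0.96},
    {"ty": -0.5,"tz": 0.96},
    {"ty": -0.5,"tz": 0.96},
    {"ty": -0.5,"tz": 0.96},
    {"ty": -0.5,"tz": 0.96},
    {"ty": -0.5,"tz": 0.96},
  ],
)

```text
invalid input
```

Emit:
play_rows(
  steps=[
    {"ty": -0.5,"tz": 0.96,"gripper": 0.6},
    {"ty": -0.5,"tz": 0.96},
    {"ty": -0.5,"tz": 0.96},
    {"ty": -0.5,"tz": 0.96},
    {"ty": -0.5,"tz": 0.96},
    {"ty": -0.5,"tz": 0.96},
    {"ax": 0.8},
    {"ax": 0.8},
    {"ax": 0.84},
    {},
  ],
)

```text
invalid input
```

```bash
python3 - <<'E'
from h import *
v=np.load("fit.npy"); tgt=D(peg(1,v[3]),v[:3])[0]
p,R,s=pose();print(p,s["t"],np.degrees(s["q"]).round(1),s["width"],s["force"])
plan([tgt[0],tgt[1],.256],down(v[2]+np.radians(85.4)))
cv2.imwrite("pics/t1.png",cv2.resize(optics.grab_frame("top")[110:370,180:440,::-1],None,fx=2.3,fy=2.3))
E
```

```text
[ 0.21408539 -0.64012605  0.404636  ] 1.4 [-55.   20.5   0.7   0.  -70.1 -16.5] 0.08739460145194522 [ 0.27175651 -0.8027302   0.26415357]
turn total [ 2.44  0.   -0.  ] shift total in start frame [  5.95 -18.28  25.05]
```

View pics/t1.png

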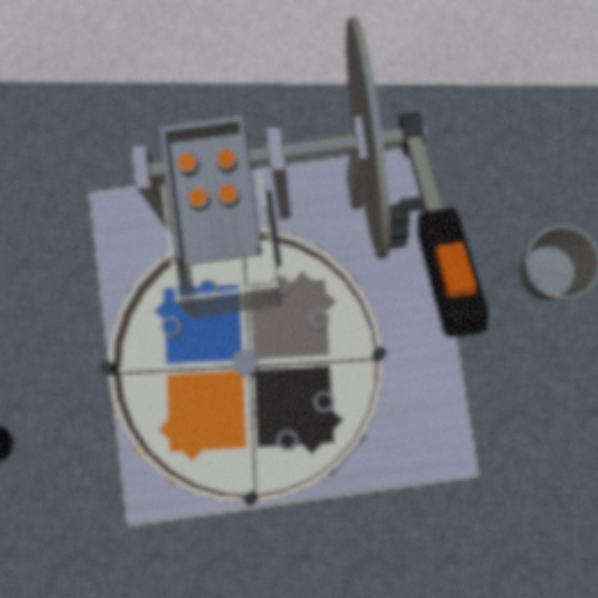

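Nothing moved: the rows were refused, probably because every field is required.

Emit:
play_rows(
  steps=[
    {"gripper": 1,"tx": 0,"ty": -0.9,"tz": 0.96,"ax": 0,"ay": 0,"az": 0},
    {"gripper": 1,"tx": 0,"ty": -0.9,"tz": 0.96,"ax": 0,"ay": 0,"az": 0},
    {"gripper": 1,"tx": 0,"ty": -0.9,"tz": 0.96,"ax": 0,"ay": 0,"az": 0},
    {"gripper": 1,"tx": 0,"ty": -0.9,"tz": 0.96,"ax": 0,"ay": 0,"az": 0},
    {"gripper": 1,"tx": 0,"ty": -0.9,"tz": 0.96,"ax": 0,"ay": 0,"az": 0},
    {"gripper": 1,"tx": 0,"ty": -0.9,"tz": 0.96,"ax": 0,"ay": 0,"az": 0},
    {"gripper": 1,"tx": 0,"ty": -0.9,"tz": 0.96,"ax": 0,"ay": 0,"az": 0},
    {"gripper": 1,"tx": 0,"ty": -0.9,"tz": 0.96,"ax": 0,"ay": 0,"az": 0},
    {"gripper": 1,"tx": 0,"ty": -0.9,"tz": 0.96,"ax": 0,"ay": 0,"az": 0},
    {"gripper": 1,"tx": 0,"ty": -0.9,"tz": 0.96,"ax": 0,"ay": 0,"az": 0},
    {"gripper": 1,"tx": 0,"ty": -0.9,"tz": 0.96,"ax": 0,"ay": 0,"az": 0},
    {"gripper": 1,"tx": 0,"ty": -0.9,"tz": 0.96,"ax": 0,"ay": 0,"az": 0},
    {"gripper": 1,"tx": 0,"ty": -0.9,"tz": 0.96,"ax": 0,"ay": 0,"az": 0},
    {"gripper": 1,"tx": 0,"ty": -0.5,"tz": 0.96,"ax": 0,"ay": 0,"az": 0},
    {"gripper": 1,"tx": 0,"ty": -0.5,"tz": 0.96,"ax": 0,"ay": 0,"az": 0},
    {"gripper": 1,"tx": 0,"ty": -0.5,"tz": 0.96,"ax": 0,"ay": 0,"az": 0},
    {"gripper": 1,"tx": 0,"ty": -0.5,"tz": 0.96,"ax": 0,"ay": 0,"az": 0},
    {"gripper": 1,"tx": 0,"ty": -0.5,"tz": 0.96,"ax": 0,"ay": 0,"az": 0},
    {"gripper": 1,"tx": 0,"ty": -0.5,"tz": 0.96,"ax": 0,"ay": 0,"az": 0},
    {"gripper": 1,"tx": 0,"ty": -0.5,"tz": 0.96,"ax": 0,"ay": 0,"az": 0},
  ],
)

```text
t: 3.12
eef_pos: [0.422, -0.0631, 0.405]
ee_rot: [-1.605, 1.57, 0.289]
force: [1.2, -0.4, -0.9]
width: 0.0877
```

Emit:
play_rows(
  steps=[
    {"gripper": 0.6,"tx": 0,"ty": -0.5,"tz": 0.96,"ax": 0,"ay": 0,"az": 0},
    {"gripper": 0.6,"tx": 0,"ty": -0.5,"tz": 0.96,"ax": 0,"ay": 0,"az": 0},
    {"gripper": 0.6,"tx": 0,"ty": -0.5,"tz": 0.96,"ax": 0,"ay": 0,"az": 0},
    {"gripper": 0.6,"tx": 0,"ty": -0.5,"tz": 0.96,"ax": 0,"ay": 0,"az": 0},
    {"gripper": 0.6,"tx": 0,"ty": -0.5,"tz": 0.96,"ax": 0,"ay": 0,"az": 0},
    {"gripper": 0.6,"tx": 0,"ty": -0.5,"tz": 0.96,"ax": 0,"ay": 0,"az": 0},
    {"gripper": 0.6,"tx": 0,"ty": 0,"tz": 0,"ax": 0.8,"ay": 0,"az": 0},
    {"gripper": 0.6,"tx": 0,"ty": 0,"tz": 0,"ax": 0.8,"ay": 0,"az": 0},
    {"gripper": 0.6,"tx": 0,"ty": 0,"tz": 0,"ax": 0.84,"ay": 0,"az": 0},
    {"gripper": 0.6,"tx": 0,"ty": 0,"tz": 0,"ax": 0,"ay": 0,"az": 0},
  ],
)

```text
t: 3.95
eef_pos: [0.4476, 0.0962, 0.4047]
ee_rot: [-0.958, 1.571, 0.677]
force: [0.4, -0.5, 0.0]
width: 0.0528
```

```bash
python3 - <<'E'
from h import *
v=np.load("fit.npy"); tgt=D(peg(1,v[3]),v[:3])[0]
p,R,s=pose();print(p,s["t"],np.degrees(s["q"]).round(1),s["width"],s["force"])
plan([tgt[0],tgt[1],.256],down(v[2]+np.radians(85.4)))
E
```

```text
[0.44759171 0.09622545 0.40474476] 3.95 [  36.9   -0.4  -25.4   -0.   -65.  -123.2] 0.05282374811407373 [ 0.41853136 -0.51925881  0.01866328]
turn total [-0.03  0.    0.  ] shift total in start frame [ 5.95 -0.05  0.1 ]
```

Joint 6 would run near its limit as I follow the peg, so I'll flip the gripper half a turn now.

Emit:
play_rows(
  steps=[
    {"gripper": 0.5,"tx": 0,"ty": 0,"tz": 0,"ax": -1,"ay": 0,"az": 0},
    {"gripper": 0.5,"tx": 0,"ty": 0,"tz": 0,"ax": -1,"ay": 0,"az": 0},
    {"gripper": 0.5,"tx": 0,"ty": 0,"tz": 0,"ax": -1,"ay": 0,"az": 0},
    {"gripper": 0.5,"tx": 0,"ty": 0,"tz": 0,"ax": -1,"ay": 0,"az": 0},
    {"gripper": 0.5,"tx": 0,"ty": 0,"tz": 0,"ax": -1,"ay": 0,"az": 0},
    {"gripper": 0.5,"tx": 0,"ty": 0,"tz": 0,"ax": -1,"ay": 0,"az": 0},
    {"gripper": 0.5,"tx": 0,"ty": 0,"tz": 0,"ax": -1,"ay": 0,"az": 0},
    {"gripper": 0.5,"tx": 0,"ty": 0,"tz": 0,"ax": -1,"ay": 0,"az": 0},
    {"gripper": 0.5,"tx": 0,"ty": 0,"tz": 0,"ax": -1,"ay": 0,"az": 0},
    {"gripper": 0.5,"tx": 0,"ty": 0,"tz": 0,"ax": -1,"ay": 0,"az": 0},
    {"gripper": 0.5,"tx": 0,"ty": 0,"tz": 0,"ax": -1,"ay": 0,"az": 0},
    {"gripper": 0.5,"tx": 0,"ty": 0,"tz": 0,"ax": -1,"ay": 0,"az": 0},
    {"gripper": 0.5,"tx": 0,"ty": 0,"tz": 0,"ax": -1,"ay": 0,"az": 0},
    {"gripper": 0.5,"tx": 0,"ty": 0,"tz": 0,"ax": -1,"ay": 0,"az": 0},
    {"gripper": 0.5,"tx": 0,"ty": 0,"tz": 0,"ax": -1,"ay": 0,"az": 0},
    {"gripper": 0.5,"tx": 0,"ty": 0,"tz": 0,"ax": -1,"ay": 0,"az": 0},
    {"gripper": 0.5,"tx": 0,"ty": 0,"tz": 0,"ax": -1,"ay": 0,"az": 0},
    {"gripper": 0.5,"tx": 0,"ty": 0,"tz": 0,"ax": -1,"ay": 0,"az": 0},
    {"gripper": 0.5,"tx": 0,"ty": 0,"tz": 0,"ax": -1,"ay": 0,"az": 0},
    {"gripper": 0.5,"tx": 0,"ty": 0,"tz": 0,"ax": -1,"ay": 0,"az": 0},
  ],
)

```text
t: 5.62
eef_pos: [0.4476, 0.0958, 0.4048]
ee_rot: [-3.112, 1.57, 0.629]
force: [0.2, 0.5, -0.5]
width: 0.0439
```

Emit:
play_rows(
  steps=[
    {"gripper": 0.5,"tx": 0,"ty": 0,"tz": 0,"ax": -1,"ay": 0,"az": 0},
    {"gripper": 0.5,"tx": 0,"ty": 0,"tz": 0,"ax": -1,"ay": 0,"az": 0},
    {"gripper": 0.5,"tx": 0,"ty": 0,"tz": 0,"ax": -1,"ay": 0,"az": 0},
    {"gripper": 0.5,"tx": 0,"ty": 0,"tz": 0,"ax": -1,"ay": 0,"az": 0},
    {"gripper": 0.5,"tx": 0,"ty": 0,"tz": 0,"ax": -1,"ay": 0,"az": 0},
    {"gripper": 0.5,"tx": 0,"ty": 0,"tz": 0,"ax": -1,"ay": 0,"az": 0},
    {"gripper": 0.5,"tx": 0,"ty": 0,"tz": 0,"ax": -1,"ay": 0,"az": 0},
    {"gripper": 0.5,"tx": 0,"ty": 0,"tz": 0,"ax": -1,"ay": 0,"az": 0},
    {"gripper": 0.5,"tx": 0,"ty": 0,"tz": 0,"ax": -1,"ay": 0,"az": 0},
    {"gripper": 0.5,"tx": 0,"ty": 0,"tz": 0,"ax": -1,"ay": 0,"az": 0},
    {"gripper": 0.5,"tx": 0,"ty": 0,"tz": 0,"ax": 0,"ay": 0,"az": 0},
  ],
)

```text
t: 6.53
eef_pos: [0.4476, 0.0958, 0.4048]
ee_rot: [2.097, 1.57, 0.601]
force: [0.2, -0.7, -0.3]
width: 0.0435
```

```bash
python3 - <<'E'
from h import *
v=np.load("fit.npy"); tgt=D(peg(1,v[3]),v[:3])[0]
p,R,s=pose();print(p,s["t"],np.degrees(s["q"]).round(1),s["width"],s["force"]); print(R.as_matrix().round(2))
plan([tgt[0],tgt[1],.256],down(v[2]+np.radians(265.4)))
for n,o in(("scene",(200,130)),("top",(180,110))):
  im=optics.grab_frame(n)[:,:,::-1].copy(); cv2.imwrite(f"pics/{n}2.png",im)
E
```

```text
[0.44762369 0.09580779 0.40483701] 6.5333 [ 36.9  -0.5 -25.4   0.  -65.   57.4] 0.04351140843200342 [ 0.2221516  -0.7467222  -0.33982929]
[[ 0.    1.    0.07]
 [ 0.    0.07 -1.  ]
 [-1.    0.   -0.  ]]
turn total [ 0.07 -0.   -0.  ] shift total in start frame [ 5.95  0.05 -0.11]
```

View pics/scene2.png

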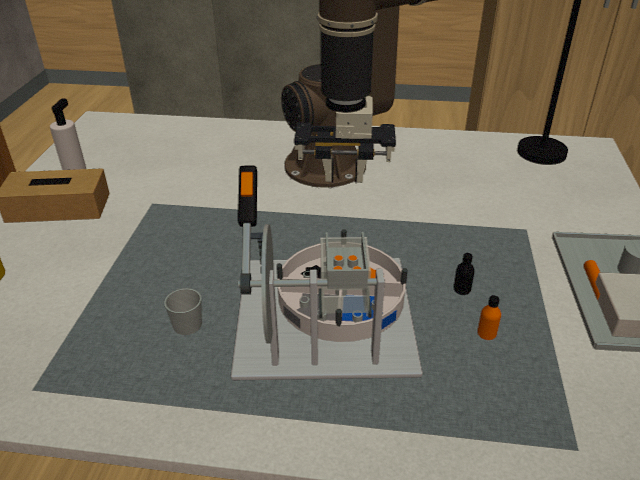

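The open gripper stands above the front peg (344,233). I'll descend with the peg between the fingers and grip it lightly.

Emit:
play_rows(
  steps=[
    {"gripper": 0.5,"tx": 0.85,"ty": 0.05,"tz": -0.11,"ax": 0,"ay": 0,"az": 0},
    {"gripper": 0.5,"tx": 0.85,"ty": 0,"tz": 0,"ax": 0,"ay": 0,"az": 0},
    {"gripper": 0.5,"tx": 0.85,"ty": 0,"tz": 0,"ax": 0,"ay": 0,"az": 0},
    {"gripper": 0.5,"tx": 0.85,"ty": 0,"tz": 0,"ax": 0,"ay": 0,"az": 0},
    {"gripper": 0.5,"tx": 0.85,"ty": 0,"tz": 0,"ax": 0,"ay": 0,"az": 0},
    {"gripper": 0.5,"tx": 0.85,"ty": 0,"tz": 0,"ax": 0,"ay": 0,"az": 0},
    {"gripper": 0.5,"tx": 0.85,"ty": 0,"tz": 0,"ax": 0,"ay": 0,"az": 0},
    {"gripper": 0.5,"tx": 0,"ty": 0,"tz": 0,"ax": 0,"ay": 0,"az": 0},
  ],
)

```text
t: 7.3
eef_pos: [0.4474, 0.098, 0.2526]
ee_rot: [-1.115, 1.565, -2.621]
force: [-1.1, 0.2, -0.5]
width: 0.044
```

Emit:
play_rows(
  newtons=4,
  steps=[
    {"gripper": 0,"tx": 0,"ty": 0,"tz": 0,"ax": 0,"ay": 0,"az": 0},
    {"gripper": 0,"tx": 0,"ty": 0,"tz": 0,"ax": 0,"ay": 0,"az": 0},
    {"gripper": 0,"tx": 0,"ty": 0,"tz": 0,"ax": 0,"ay": 0,"az": 0},
    {"gripper": 0,"tx": 0,"ty": 0,"tz": 0,"ax": 0,"ay": 0,"az": 0},
    {"gripper": 0,"tx": 0,"ty": 0,"tz": 0,"ax": 0,"ay": 0,"az": 0},
    {"gripper": 0,"tx": 0,"ty": 0,"tz": 0,"ax": 0,"ay": 0,"az": 0},
  ],
)

```text
t: 7.8
eef_pos: [0.4489, 0.0989, 0.2567]
ee_rot: [2.055, 1.569, 0.551]
force: [-0.9, -0.1, 4.1]
width: 0.012
```

```bash
python3 - <<'E'
from h import *
v=np.load("fit.npy"); tgt=D(peg(1,v[3]),v[:3])[0]
p,R,s=pose();print(p,tgt,s["t"],s["width"],s["force"])
# arc rows: clockwise delta per row
for dd in (5.,4):
    d=np.radians(dd); a=np.arctan2(p[1]-v[1],p[0]-v[0]); r=np.hypot(p[1]-v[1],p[0]-v[0]); print(r,np.degrees(a-v[2]))
    dp=.125*np.array([np.cos(a-d)-np.cos(a),np.sin(a-d)-np.sin(a),0]); print(dd,(R.inv().apply(dp)/.025).round(3))
cv2.imwrite("pics/scene3.png",optics.grab_frame("scene")[100:400,150:550,::-1].repeat(2,0).repeat(2,1))
E
```

```text
[0.44890418 0.09888923 0.25670622] [0.44880731 0.09880899 0.102     ] 7.8 0.011967942462908126 [-0.86617942 -0.06265388  4.05194166]
0.12489799276684938 -184.64168413773703
5.0 [ 0.     0.019 -0.436]
0.12489799276684938 -184.64168413773703
4 [ 0.     0.012 -0.349]
```

View pics/scene3.png

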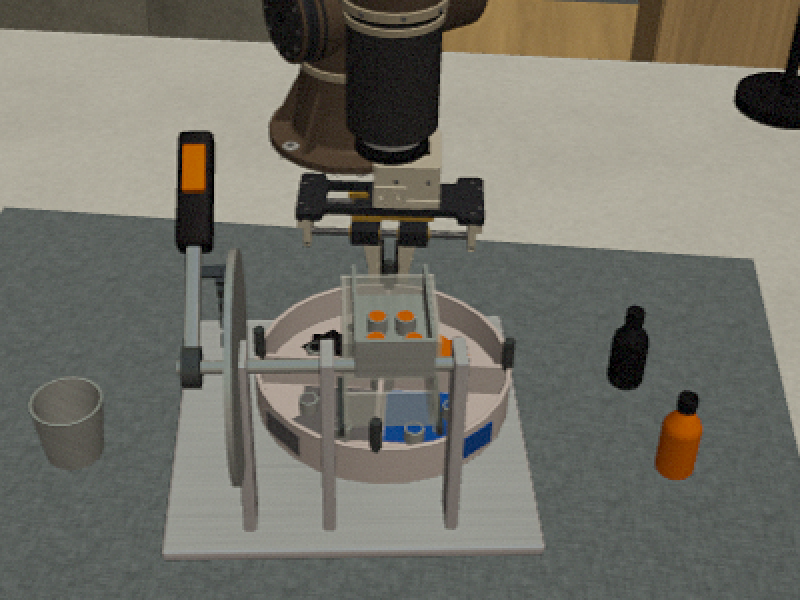

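The peg is gripped (12 mm). Now I'll swing it 55° clockwise.

Emit:
play_rows(
  steps=[
    {"gripper": 0,"tx": 0,"ty": 0.02,"tz": -0.436,"ax": 0.833,"ay": 0,"az": 0},
    {"gripper": 0,"tx": 0,"ty": 0.02,"tz": -0.436,"ax": 0.833,"ay": 0,"az": 0},
    {"gripper": 0,"tx": 0,"ty": 0.02,"tz": -0.436,"ax": 0.833,"ay": 0,"az": 0},
    {"gripper": 0,"tx": 0,"ty": 0.02,"tz": -0.436,"ax": 0.833,"ay": 0,"az": 0},
  ],
)

```text
t: 8.18
eef_pos: [0.454, 0.1425, 0.2566]
ee_rot: [2.157, 1.569, 0.3]
force: [6.3, -3.1, 0.4]
width: 0.0119
```

```bash
python3 - <<'E'
from h import *
v=np.load("fit.npy")
p,R,s=pose();print(p,s["t"],s["width"],s["force"],np.hypot(*(p-[v[0],v[1],0])[:2]),np.degrees(np.arctan2(p[1]-v[1],p[0]-v[0])-v[2])%360)
E
```

```text
[0.45400361 0.14250895 0.25664256] 8.1833 0.011938065076368545 [ 6.31055459 -3.14459852  0.43098351] 0.1246356373956718 155.0854867553872
```

Following well; seven more.

Emit:
play_rows(
  steps=[
    {"gripper": 0,"tx": 0,"ty": 0.02,"tz": -0.436,"ax": 0.833,"ay": 0,"az": 0},
    {"gripper": 0,"tx": 0,"ty": 0.02,"tz": -0.436,"ax": 0.833,"ay": 0,"az": 0},
    {"gripper": 0,"tx": 0,"ty": 0.02,"tz": -0.436,"ax": 0.833,"ay": 0,"az": 0},
    {"gripper": 0,"tx": 0,"ty": 0.02,"tz": -0.436,"ax": 0.833,"ay": 0,"az": 0},
    {"gripper": 0,"tx": 0,"ty": 0.02,"tz": -0.436,"ax": 0.833,"ay": 0,"az": 0},
    {"gripper": 0,"tx": 0,"ty": 0.02,"tz": -0.436,"ax": 0.833,"ay": 0,"az": 0},
    {"gripper": 0,"tx": 0,"ty": 0.02,"tz": -0.436,"ax": 0.833,"ay": 0,"az": 0},
    {"gripper": 0,"tx": 0,"ty": 0,"tz": 0,"ax": 0,"ay": 0,"az": 0},
  ],
)

```text
t: 8.85
eef_pos: [0.4969, 0.2055, 0.2564]
ee_rot: [2.513, 1.569, 0.046]
force: [2.8, -1.7, 4.5]
width: 0.0116
```

Emit:
play_rows(
  steps=[
    {"gripper": 0.5,"tx": 0,"ty": 0,"tz": 0,"ax": 0,"ay": 0,"az": 0},
    {"gripper": 0.5,"tx": 0,"ty": 0,"tz": 0,"ax": 0,"ay": 0,"az": 0},
    {"gripper": 0.5,"tx": 0,"ty": 0,"tz": 0,"ax": 0,"ay": 0,"az": 0},
    {"gripper": 0.5,"tx": 0,"ty": 0,"tz": 0,"ax": 0,"ay": 0,"az": 0},
    {"gripper": 0.5,"tx": -0.9,"ty": 0,"tz": 0,"ax": 0,"ay": 0,"az": 0},
    {"gripper": 0.5,"tx": -0.9,"ty": 0,"tz": 0,"ax": 0,"ay": 0,"az": 0},
    {"gripper": 0.5,"tx": 0,"ty": 0,"tz": 0,"ax": 0,"ay": 0,"az": 0},
  ],
)

```text
t: 9.43
eef_pos: [0.4962, 0.2052, 0.3049]
ee_rot: [3.025, 1.565, 0.564]
force: [0.3, 0.6, 0.4]
width: 0.0433
```

```bash
python3 - <<'E'
from h import *
v=np.load("fit.npy")
p,R,s=pose();a=np.degrees(np.arctan2(p[1]-v[1],p[0]-v[0])-v[2])%360
print(p,s["t"],s["width"],s["force"],np.hypot(*(p-[v[0],v[1],0])[:2]),a,np.degrees(s["q"]).round(0))
b=np.radians(a+90)+v[2]; q=v[:2]+.125*np.array([np.cos(b),np.sin(b)]); print("peg2",q)
plan([*q,p[2]],down(b+np.pi/2))
cv2.imwrite("pics/t4.png",cv2.resize(optics.grab_frame("top")[110:370,180:440,::-1],None,fx=2.3,fy=2.3))
E
```

```text
[0.49617935 0.20519593 0.3049059 ] 9.4333 0.0433154729364327 [0.34414273 0.62274613 0.44231007] 0.12486019070542068 119.83057041257943 [ 43.  13. -25.   0. -52.  -5.]
peg2 [0.47539952 0.02974433]
turn total [-14.89  -0.04  -0.05] shift total in start frame [-0.03  4.93  5.06]
```

View pics/t4.png

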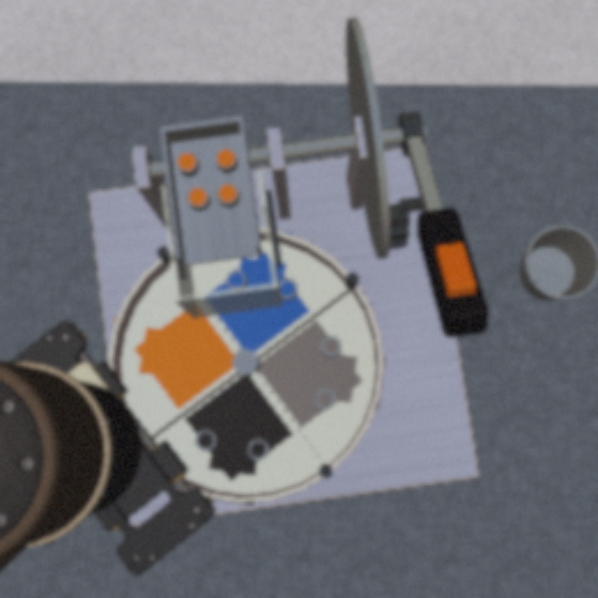

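Carousel turned as planned; peg2 now at (326,471) in this crop. I'll follow the arc back to it at raised height.

Emit:
play_rows(
  steps=[
    {"gripper": 0.5,"tx": 0,"ty": 0.024,"tz": 0.49,"ax": -0.935,"ay": 0,"az": 0},
    {"gripper": 0.5,"tx": 0,"ty": 0.024,"tz": 0.49,"ax": -0.935,"ay": 0,"az": 0},
    {"gripper": 0.5,"tx": 0,"ty": 0.024,"tz": 0.49,"ax": -0.935,"ay": 0,"az": 0},
    {"gripper": 0.5,"tx": 0,"ty": 0.024,"tz": 0.49,"ax": -0.935,"ay": 0,"az": 0},
    {"gripper": 0.5,"tx": 0,"ty": 0.024,"tz": 0.49,"ax": -0.935,"ay": 0,"az": 0},
    {"gripper": 0.5,"tx": 0,"ty": 0.024,"tz": 0.49,"ax": -0.935,"ay": 0,"az": 0},
    {"gripper": 0.5,"tx": 0,"ty": 0.024,"tz": 0.49,"ax": -0.935,"ay": 0,"az": 0},
    {"gripper": 0.5,"tx": 0,"ty": 0.024,"tz": 0.49,"ax": -0.935,"ay": 0,"az": 0},
    {"gripper": 0.5,"tx": 0,"ty": 0.024,"tz": 0.49,"ax": -0.935,"ay": 0,"az": 0},
    {"gripper": 0.5,"tx": 0,"ty": 0.024,"tz": 0.49,"ax": -0.935,"ay": 0,"az": 0},
    {"gripper": 0.5,"tx": 0,"ty": 0.024,"tz": 0.49,"ax": -0.935,"ay": 0,"az": 0},
    {"gripper": 0.5,"tx": 0,"ty": 0.024,"tz": 0.49,"ax": -0.935,"ay": 0,"az": 0},
    {"gripper": 0.5,"tx": 0,"ty": 0.024,"tz": 0.49,"ax": -0.935,"ay": 0,"az": 0},
    {"gripper": 0.5,"tx": 0,"ty": 0.024,"tz": 0.49,"ax": -0.935,"ay": 0,"az": 0},
    {"gripper": 0.5,"tx": 0,"ty": 0.024,"tz": 0.49,"ax": -0.935,"ay": 0,"az": 0},
    {"gripper": 0.5,"tx": 0,"ty": 0.024,"tz": 0.49,"ax": -0.935,"ay": 0,"az": 0},
    {"gripper": 0.5,"tx": 0,"ty": 0,"tz": 0,"ax": 0,"ay": 0,"az": 0},
  ],
)

```text
t: 10.9
eef_pos: [0.4763, 0.0276, 0.3003]
ee_rot: [-1.812, 1.57, -2.704]
force: [0.5, 0.3, 0.2]
width: 0.0439
```

```bash
python3 - <<'E'
from h import *
v=np.load("fit.npy")
p,R,s=pose();a=np.degrees(np.arctan2(p[1]-v[1],p[0]-v[0])-v[2])%360
print(p,s["t"],s["force"],np.hypot(*(p-[v[0],v[1],0])[:2]),a,np.degrees(s["q"]).round(0))
b=np.radians(209.8)+v[2]; plan([*(v[:2]+.125*np.array([np.cos(b),np.sin(b)])),.2567],down(b+np.pi/2))
E
```

```text
[0.47631854 0.02763651 0.30028707] 10.9 [0.4752046  0.26379225 0.17325486] 0.12560396970183585 210.84512005708535 [ 27.   8. -32.  -0. -51. 102.]
turn total [ 0.11 -0.    0.01] shift total in start frame [ 1.74  0.03 -0.09]
```

Emit:
play_rows(
  steps=[
    {"gripper": 0.5,"tx": 0.87,"ty": 0.03,"tz": -0.09,"ax": 0.1,"ay": 0,"az": 0},
    {"gripper": 0.5,"tx": 0.87,"ty": 0,"tz": 0,"ax": 0,"ay": 0,"az": 0},
    {"gripper": 0.5,"tx": 0,"ty": 0,"tz": 0,"ax": 0,"ay": 0,"az": 0},
    {"gripper": 0,"tx": 0,"ty": 0,"tz": 0,"ax": 0,"ay": 0,"az": 0},
    {"gripper": 0,"tx": 0,"ty": 0,"tz": 0,"ax": 0,"ay": 0,"az": 0},
    {"gripper": 0,"tx": 0,"ty": 0,"tz": 0,"ax": 0,"ay": 0,"az": 0},
    {"gripper": 0,"tx": 0,"ty": 0,"tz": 0,"ax": 0,"ay": 0,"az": 0},
    {"gripper": 0,"tx": 0,"ty": 0,"tz": 0,"ax": 0,"ay": 0,"az": 0},
    {"gripper": 0,"tx": 0,"ty": 0,"tz": 0,"ax": 0,"ay": 0,"az": 0},
  ],
)

```text
t: 11.65
eef_pos: [0.4754, 0.0311, 0.2581]
ee_rot: [1.316, 1.569, 0.409]
force: [-0.1, 0.2, 3.3]
width: 0.0121
```

```bash
python3 - <<'E'
from h import *
v=np.load("fit.npy")
p,R,s=pose();a=np.degrees(np.arctan2(p[1]-v[1],p[0]-v[0])-v[2])%360
print(p,s["t"],s["force"],s["width"],np.hypot(*(p-[v[0],v[1],0])[:2]),a)
E
```

```text
[0.47537489 0.03105879 0.25807479] 11.65 [-0.09540232  0.20647996  3.29693213] 0.012130839620751134 0.12420947180618612 209.34754021121876
```

Emit:
play_rows(
  steps=[
    {"gripper": 0,"tx": 0,"ty": 0.02,"tz": -0.436,"ax": 0.833,"ay": 0,"az": 0},
    {"gripper": 0,"tx": 0,"ty": 0.02,"tz": -0.436,"ax": 0.833,"ay": 0,"az": 0},
    {"gripper": 0,"tx": 0,"ty": 0.02,"tz": -0.436,"ax": 0.833,"ay": 0,"az": 0},
    {"gripper": 0,"tx": 0,"ty": 0.02,"tz": -0.436,"ax": 0.833,"ay": 0,"az": 0},
    {"gripper": 0,"tx": 0,"ty": 0.02,"tz": -0.436,"ax": 0.833,"ay": 0,"az": 0},
    {"gripper": 0,"tx": 0,"ty": 0.02,"tz": -0.436,"ax": 0.833,"ay": 0,"az": 0},
    {"gripper": 0,"tx": 0,"ty": 0.02,"tz": -0.436,"ax": 0.833,"ay": 0,"az": 0},
    {"gripper": 0,"tx": 0,"ty": 0.02,"tz": -0.436,"ax": 0.833,"ay": 0,"az": 0},
    {"gripper": 0,"tx": 0,"ty": 0.02,"tz": -0.436,"ax": 0.833,"ay": 0,"az": 0},
    {"gripper": 0,"tx": 0,"ty": 0.02,"tz": -0.436,"ax": 0.833,"ay": 0,"az": 0},
    {"gripper": 0,"tx": 0,"ty": 0.02,"tz": -0.436,"ax": 0.833,"ay": 0,"az": 0},
    {"gripper": 0,"tx": 0,"ty": 0.02,"tz": -0.436,"ax": 0.833,"ay": 0,"az": 0},
    {"gripper": 0,"tx": 0,"ty": 0.02,"tz": -0.436,"ax": 0.833,"ay": 0,"az": 0},
    {"gripper": 0,"tx": 0,"ty": 0.02,"tz": -0.436,"ax": 0.833,"ay": 0,"az": 0},
    {"gripper": 0,"tx": 0,"ty": 0,"tz": 0,"ax": 0,"ay": 0,"az": 0},
  ],
)

```text
t: 12.9
eef_pos: [0.4694, 0.1758, 0.2581]
ee_rot: [2.488, 1.568, 0.356]
force: [3.7, -0.9, 4.4]
width: 0.0119
```

```bash
python3 - <<'E'
from h import *
v=np.load("fit.npy")
p,R,s=pose();a=np.degrees(np.arctan2(p[1]-v[1],p[0]-v[0])-v[2])%360
print(p,s["t"],s["force"],s["width"],np.hypot(*(p-[v[0],v[1],0])[:2]),a)
b=np.radians(135)+v[2]; plan([*(v[:2]+.125*np.array([np.cos(b),np.sin(b)])),.2575],down(b+np.pi/2))
cv2.imwrite("pics/t5.png",cv2.resize(optics.grab_frame("top")[110:370,180:440,::-1],None,fx=2.3,fy=2.3))
cv2.imwrite("pics/s5.png",cv2.resize(optics.grab_frame("scene")[150:410,200:460,::-1],None,fx=2.3,fy=2.3))
E
```

```text
[0.46941476 0.17578158 0.25812445] 12.9 [ 3.70650174 -0.89324969  4.36335062] 0.011867855510611897 0.12468246513625529 138.1706134411489
turn total [ 0.73 -0.02 -0.01] shift total in start frame [ 0.03  0.   -0.28]
```

View pics/t5.png

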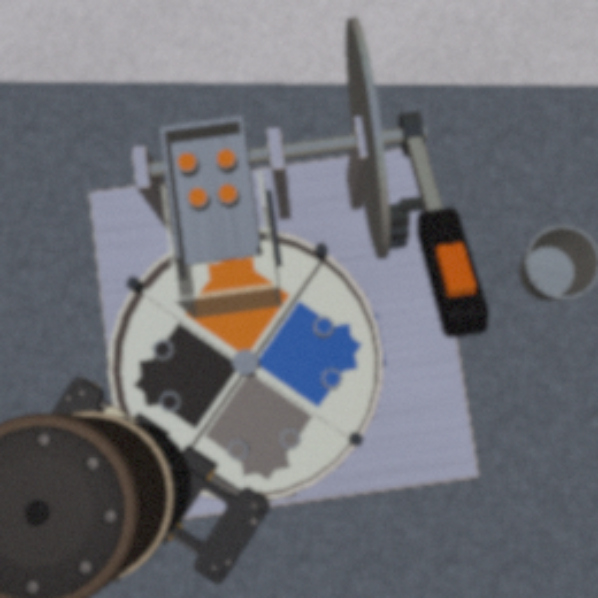

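View pics/s5.png

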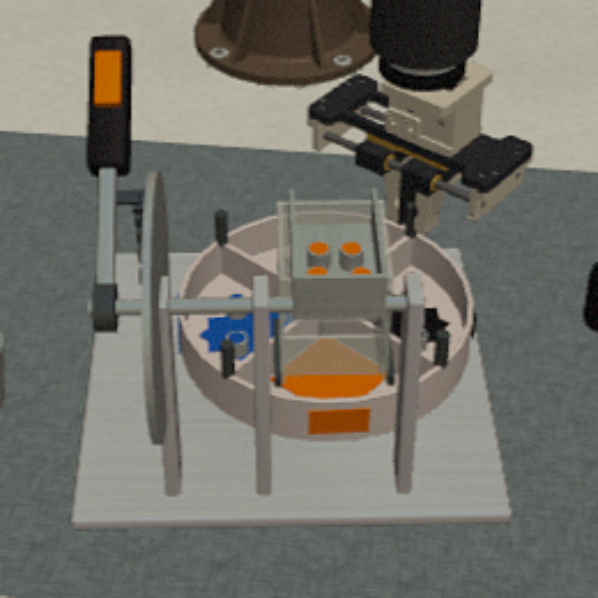

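Orange is nearly under the chute. I'll make the last ~3°, release, then check it independently.

Emit:
play_rows(
  steps=[
    {"gripper": 0,"tx": 0,"ty": 0,"tz": -0.14,"ax": 0.3,"ay": 0,"az": 0},
    {"gripper": 0,"tx": 0,"ty": 0,"tz": -0.14,"ax": 0.3,"ay": 0,"az": 0},
    {"gripper": 0,"tx": 0,"ty": 0,"tz": 0,"ax": 0,"ay": 0,"az": 0},
    {"gripper": 0,"tx": 0,"ty": 0,"tz": 0,"ax": 0,"ay": 0,"az": 0},
  ],
)

```text
t: 13.33
eef_pos: [0.472, 0.1799, 0.2579]
ee_rot: [2.587, 1.569, 0.398]
force: [4.6, -2.0, 2.9]
width: 0.012
```

```bash
cat > chk.py <<'E'
from h import *
v=np.load("fit.npy")
p,R,s=pose();a=np.degrees(np.arctan2(p[1]-v[1],p[0]-v[0])-v[2])%360
print(p,s["t"],s["force"],s["width"],np.hypot(*(p-[v[0],v[1],0])[:2]),a)
import sys
n=sys.argv[1]
P=D([peg(i,0) for i in range(4)],v[:3]); C=D([(-.14,.14,.014),(-.14,-.21,.014),(.2,.14,.014),(.2,-.21,.014)],v[:3])
for c,(x0,y0) in (("top",(180,110)),("scene",(200,150))):
    im=optics.grab_frame(c)[:,:,::-1].copy()
    cv2.imwrite(f"pics/raw_{c}{n}.png",im)
    cr=cv2.resize(im[y0:y0+260,x0:x0+260],None,fx=2.3,fy=2.3,interpolation=cv2.INTER_CUBIC)
    for u in (np.r_[proj(P,c),proj(C,c)]-[x0-.5,y0-.5])*2.3-.5: cv2.circle(cr,tuple(np.round(u*8).astype(int).tolist()),40,(0,255,0),1,cv2.LINE_AA,3)
    cv2.imwrite(f"pics/chk_{c}{n}.png",cr)
E
python3 chk.py a
```

```text
[0.47197976 0.17991202 0.25794912] 13.3333 [ 4.59980399 -2.01846829  2.9475669 ] 0.011973030164296041 0.12490790011561628 135.9406050158856
```

View pics/chk_topa.png

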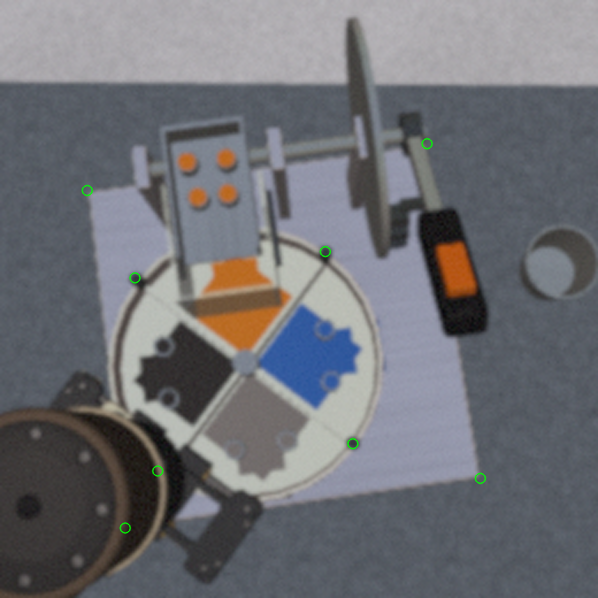

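View pics/chk_scenea.png

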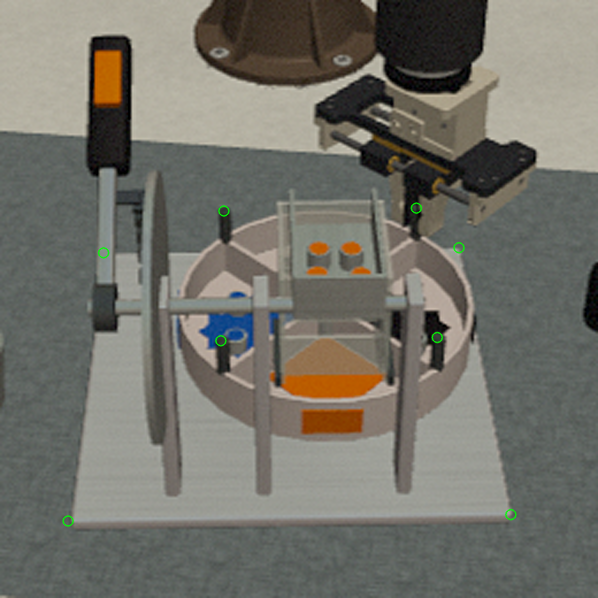

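Emit:
play_rows(
  steps=[
    {"gripper": 0,"tx": 0,"ty": 0,"tz": -0.1,"ax": 0.15,"ay": 0,"az": 0},
    {"gripper": 0,"tx": 0,"ty": 0,"tz": 0,"ax": 0,"ay": 0,"az": 0},
    {"gripper": 0,"tx": 0,"ty": 0,"tz": 0,"ax": 0,"ay": 0,"az": 0},
  ],
)

```text
t: 13.68
eef_pos: [0.4731, 0.1821, 0.2575]
ee_rot: [-0.373, 1.571, -2.58]
force: [2.7, -2.1, 5.2]
width: 0.0117
```

```bash
python3 chk.py b
```

```text
[0.47307273 0.18213404 0.25747765] 13.6833 [ 2.67175853 -2.07347726  5.20572584] 0.011704991496037976 0.12533703308543895 134.82381246029175
```

Emit:
play_rows(
  steps=[
    {"gripper": 0.5,"tx": 0,"ty": 0,"tz": 0,"ax": 0,"ay": 0,"az": 0},
    {"gripper": 0.5,"tx": 0,"ty": 0,"tz": 0,"ax": 0,"ay": 0,"az": 0},
    {"gripper": 0.5,"tx": 0,"ty": 0,"tz": 0,"ax": 0,"ay": 0,"az": 0},
    {"gripper": 0.5,"tx": 0,"ty": 0,"tz": 0,"ax": 0,"ay": 0,"az": 0},
    {"gripper": 0.5,"tx": -1,"ty": 0,"tz": 0,"ax": 0,"ay": 0,"az": 0},
    {"gripper": 0.5,"tx": -1,"ty": 0,"tz": 0,"ax": 0,"ay": 0,"az": 0},
    {"gripper": 0,"tx": -1,"ty": 0,"tz": 0,"ax": 0,"ay": 0,"az": 0},
    {"gripper": 0,"tx": -1,"ty": 0,"tz": 0,"ax": 0,"ay": 0,"az": 0},
    {"gripper": 0,"tx": -1,"ty": 0,"tz": 0,"ax": 0,"ay": 0,"az": 0},
    {"gripper": 0,"tx": -1,"ty": 0,"tz": 0,"ax": 0,"ay": 0,"az": 0},
    {"gripper": 0,"tx": -1,"ty": 0,"tz": 0,"ax": 0,"ay": 0,"az": 0},
    {"gripper": 0,"tx": -1,"ty": 0,"tz": 0,"ax": 0,"ay": 0,"az": 0},
    {"gripper": 0,"tx": -1,"ty": 0,"tz": 0,"ax": 0,"ay": 0,"az": 0},
    {"gripper": 0,"tx": -1,"ty": 0,"tz": 0,"ax": 0,"ay": 0,"az": 0},
  ],
)

```text
t: 14.95
eef_pos: [0.4727, 0.1821, 0.5084]
ee_rot: [-1.159, 1.57, 2.918]
force: [1.0, 0.6, -1.1]
width: 0.001
```

```bash
python3 chk.py c
```

```text
[0.4727489  0.18206085 0.50844499] 14.95 [ 1.04899779  0.58930325 -1.07354781] 0.0010121777361972047 0.1255530500425096 134.93895817233215
```

View pics/chk_topc.png

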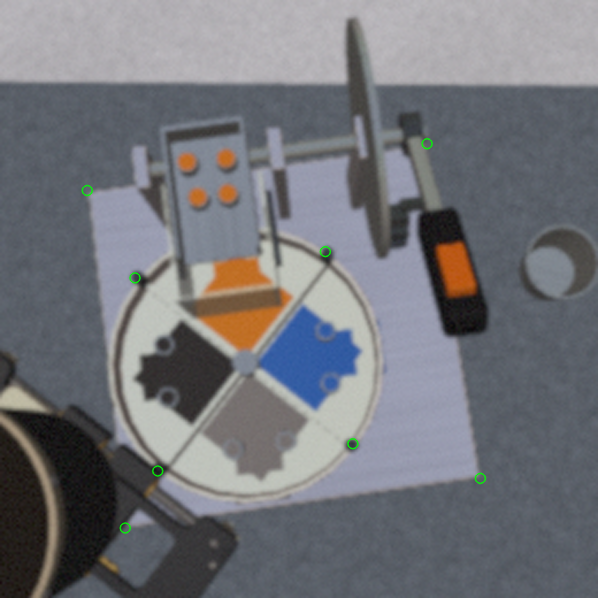

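View pics/chk_scenec.png

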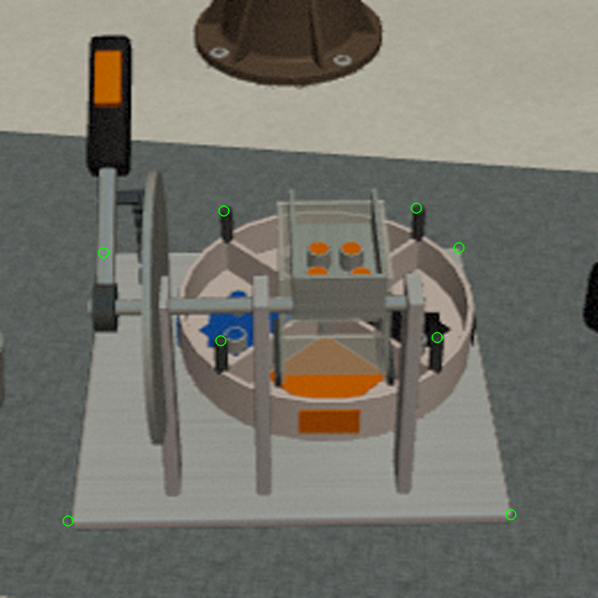

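Carousel is square: all four pegs match the target circles. Next, plan the lever approach.

```bash
cat >> h.py <<'E'
def levpose(v,l,r=.175,h=.021,off=0,tilt_extra=0,y=-.175):
    """flange pose, fingertips at (r,h+off) on lever at angle l, tool x = -normal rotated"""
    e=np.deg2rad(35)-l
    zz=np.array([-np.cos(e),0,np.sin(e)]);n=np.array([np.sin(e),0,np.cos(e)])
    c=np.array(lev(r,h+off,l));c[1]=y
    yw=Ro.from_euler("z",v[2])
    Rm=yw*Ro.from_matrix(np.c_[-n,np.cross(zz,-n),zz])
    te=np.deg2rad(tilt_extra)
    Rm=Rm*Ro.from_rotvec([0,te,0])
    return D(c,v[:3])[0]-.178*Rm.apply([1,0,0]),Rm
E
python3 - <<'E'
from h import *
v=np.load("fit.npy");p,R,s=pose()
W,RW=levpose(v,0,off=.05); print("W",W,"R",RW.as_matrix().round(2)); 
t,r=plan(W,R); 
Rd=down(v[2]+np.pi); plan(W,Rd,p0=p)
print("tilt",((Rd.inv()*RW).as_rotvec(degrees=True)/6).round(2))
print(np.degrees(s["q"]).round())
E
```

```text
W [ 0.75697252 -0.04249796  0.50434474] R [[-0.57  0.15 -0.81]
 [-0.08 -0.99 -0.12]
 [-0.82  0.    0.57]]
turn total [0. 0. 0.] shift total in start frame [ 0.32 14.46  0.51]
turn total [ 7.52 -0.06  0.  ] shift total in start frame [ 0.32 14.46  0.51]
tilt [-0.   -5.83  0.  ]
[ 43.   1. -10.   0. -79.  10.]
```

Emit:
play_rows(
  steps=[
    {"gripper": 0,"tx": 0,"ty": 0.9,"tz": 0.03,"ax": 0,"ay": 0,"az": 0},
    {"gripper": 0,"tx": 0,"ty": 0.9,"tz": 0.03,"ax": 0,"ay": 0,"az": 0},
    {"gripper": 0,"tx": 0,"ty": 0.9,"tz": 0.03,"ax": 0,"ay": 0,"az": 0},
    {"gripper": 0,"tx": 0,"ty": 0.9,"tz": 0.03,"ax": 0,"ay": 0,"az": 0},
    {"gripper": 0,"tx": 0,"ty": 0.9,"tz": 0.03,"ax": 0,"ay": 0,"az": 0},
    {"gripper": 0,"tx": 0,"ty": 0.9,"tz": 0.03,"ax": 0,"ay": 0,"az": 0},
    {"gripper": 0,"tx": 0,"ty": 0.9,"tz": 0.03,"ax": 0,"ay": 0,"az": 0},
    {"gripper": 0,"tx": 0,"ty": 0.9,"tz": 0.03,"ax": 0,"ay": 0,"az": 0},
    {"gripper": 0,"tx": 0,"ty": 0.9,"tz": 0.03,"ax": 0,"ay": 0,"az": 0},
    {"gripper": 0,"tx": 0,"ty": 0.9,"tz": 0.03,"ax": 0,"ay": 0,"az": 0},
    {"gripper": 0,"tx": 0,"ty": 0.9,"tz": 0.03,"ax": 0,"ay": 0,"az": 0},
    {"gripper": 0,"tx": 0,"ty": 0.9,"tz": 0.03,"ax": 0,"ay": 0,"az": 0},
    {"gripper": 0,"tx": 0,"ty": 0.9,"tz": 0.03,"ax": 0,"ay": 0,"az": 0},
    {"gripper": 0,"tx": 0,"ty": 0.9,"tz": 0.03,"ax": 0,"ay": 0,"az": 0},
    {"gripper": 0,"tx": 0,"ty": 0.9,"tz": 0.03,"ax": 0,"ay": 0,"az": 0},
    {"gripper": 0,"tx": 0,"ty": 0.9,"tz": 0.03,"ax": 0,"ay": 0,"az": 0},
    {"gripper": 0,"tx": 0,"ty": 0,"tz": 0,"ax": 0,"ay": 0,"az": 0},
  ],
)

```text
t: 16.47
eef_pos: [0.7579, -0.0435, 0.504]
ee_rot: [-0.746, 1.567, -2.955]
force: [-1.4, 0.6, -1.4]
width: 0.0007
```

Emit:
play_rows(
  steps=[
    {"gripper": 0,"tx": 0,"ty": 0,"tz": 0,"ax": 0.94,"ay": 0,"az": 0},
    {"gripper": 0,"tx": 0,"ty": 0,"tz": 0,"ax": 0.94,"ay": 0,"az": 0},
    {"gripper": 0,"tx": 0,"ty": 0,"tz": 0,"ax": 0.94,"ay": 0,"az": 0},
    {"gripper": 0,"tx": 0,"ty": 0,"tz": 0,"ax": 0.94,"ay": 0,"az": 0},
    {"gripper": 0,"tx": 0,"ty": 0,"tz": 0,"ax": 0.94,"ay": 0,"az": 0},
    {"gripper": 0,"tx": 0,"ty": 0,"tz": 0,"ax": 0.94,"ay": 0,"az": 0},
    {"gripper": 0,"tx": 0,"ty": 0,"tz": 0,"ax": 0.94,"ay": 0,"az": 0},
    {"gripper": 0,"tx": 0,"ty": 0,"tz": 0,"ax": 0.94,"ay": 0,"az": 0},
    {"gripper": 0,"tx": 0,"ty": 0,"tz": 0,"ax": 0,"ay": -0.73,"az": 0},
    {"gripper": 0,"tx": 0,"ty": 0,"tz": 0,"ax": 0,"ay": -0.73,"az": 0},
    {"gripper": 0,"tx": 0,"ty": 0,"tz": 0,"ax": 0,"ay": -0.73,"az": 0},
    {"gripper": 0,"tx": 0,"ty": 0,"tz": 0,"ax": 0,"ay": -0.73,"az": 0},
    {"gripper": 0,"tx": 0,"ty": 0,"tz": 0,"ax": 0,"ay": -0.73,"az": 0},
    {"gripper": 0,"tx": 0,"ty": 0,"tz": 0,"ax": 0,"ay": -0.73,"az": 0},
    {"gripper": 0,"tx": 0,"ty": 0,"tz": 0,"ax": 0,"ay": -0.73,"az": 0},
    {"gripper": 0,"tx": 0,"ty": 0,"tz": 0,"ax": 0,"ay": -0.73,"az": 0},
    {"gripper": 0,"tx": 0,"ty": 0,"tz": 0,"ax": 0,"ay": 0,"az": 0},
    {"gripper": 0,"tx": 0,"ty": 0,"tz": 0,"ax": 0,"ay": 0,"az": 0},
  ],
)

```text
t: 17.97
eef_pos: [0.7564, -0.0407, 0.505]
ee_rot: [-0.001, 0.958, -2.994]
force: [-0.6, 0.2, 0.2]
width: 0.0001
```

```bash
cat > lv.py <<'E'
from h import *
import sys
v=np.load("fit.npy");p,R,s=pose(); l=float(sys.argv[1]);off=float(sys.argv[2])
print(p,s["t"],np.degrees(s["q"]).round(1),"F",s["force"].round(1),s["width"])
tip=p+.178*R.apply([1,0,0]); c,sn=np.cos(v[2]),np.sin(v[2]); d=tip-[v[0],v[1],0]; print("tip disp",round(c*d[0]+sn*d[1],4),round(-sn*d[0]+c*d[1],4),round(d[2],4))
W,RW=levpose(v,l,off=off); plan(W,RW)
for c,(x0,y0) in (("top",(180,60)),("scene",(100,50))):
    im=optics.grab_frame(c)[:,:,::-1]
    cv2.imwrite(f"pics/{c}_{sys.argv[3]}.png",cv2.resize(im[y0:y0+300,x0:x0+380],None,fx=2,fy=2,interpolation=cv2.INTER_CUBIC))
E
python3 lv.py 0 0 d
```

```text
[ 0.7564096  -0.04070617  0.5049931 ] 17.9667 [  11.2   39.8   41.6   -2.  -126.8   -3.4] F [-0.6  0.2  0.2] 6.199415289697682e-05
tip disp 0.0569 -0.1731 0.3593
turn total [0.   0.01 0.  ] shift total in start frame [ 2.01  0.07 -0.03]
```

View pics/scene_d.png

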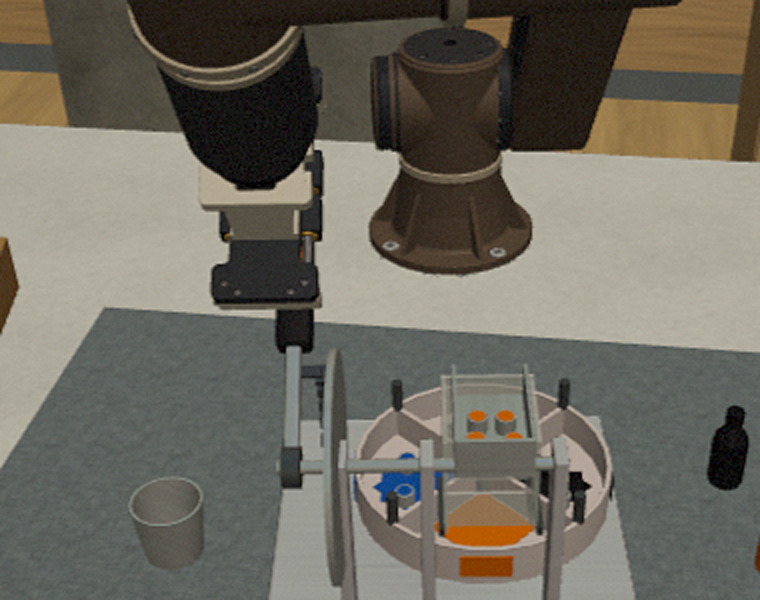

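View pics/top_d.png

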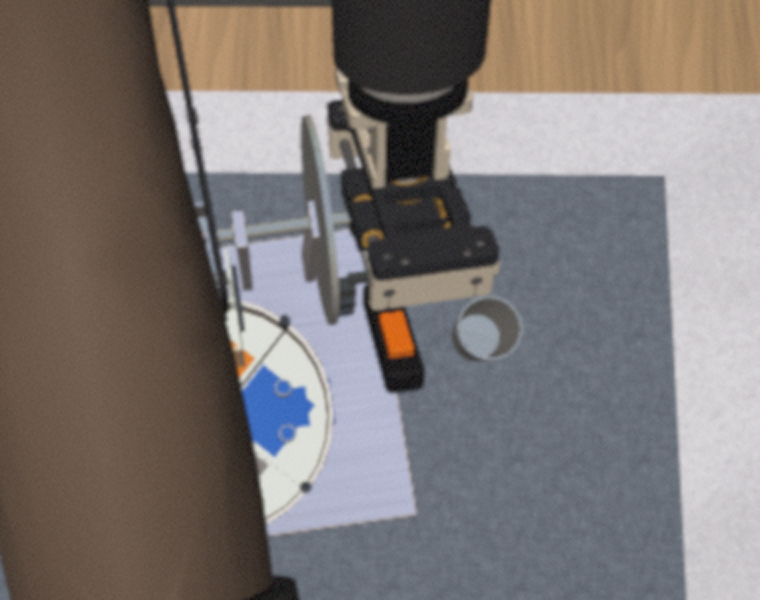

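Tool aligned with the lever, 50 mm off the button. Approach slowly.

Emit:
play_rows(
  steps=[
    {"gripper": 0,"tx": 0.6,"ty": 0.07,"tz": 0,"ax": 0,"ay": 0,"az": 0},
    {"gripper": 0,"tx": 0.6,"ty": 0,"tz": 0,"ax": 0,"ay": 0,"az": 0},
    {"gripper": 0,"tx": 0.6,"ty": 0,"tz": 0,"ax": 0,"ay": 0,"az": 0},
    {"gripper": 0,"tx": 0,"ty": 0,"tz": 0,"ax": 0,"ay": 0,"az": 0},
  ],
)

```text
t: 18.4
eef_pos: [0.7287, -0.0469, 0.47]
ee_rot: [-0.002, 0.96, -2.996]
force: [0.7, 0.4, -0.1]
width: 0.0007
```

```bash
python3 lv.py 0 0 e
```

```text
[ 0.72874733 -0.04694344  0.46999377] 18.4 [  11.1   36.7   31.6   -1.8 -119.8   -3. ] F [ 0.7  0.4 -0.1] 0.0007295790327484169
tip disp 0.0288 -0.1751 0.3242
turn total [ 0.   -0.    0.01] shift total in start frame [ 0.22 -0.01 -0.15]
```

View pics/top_e.png

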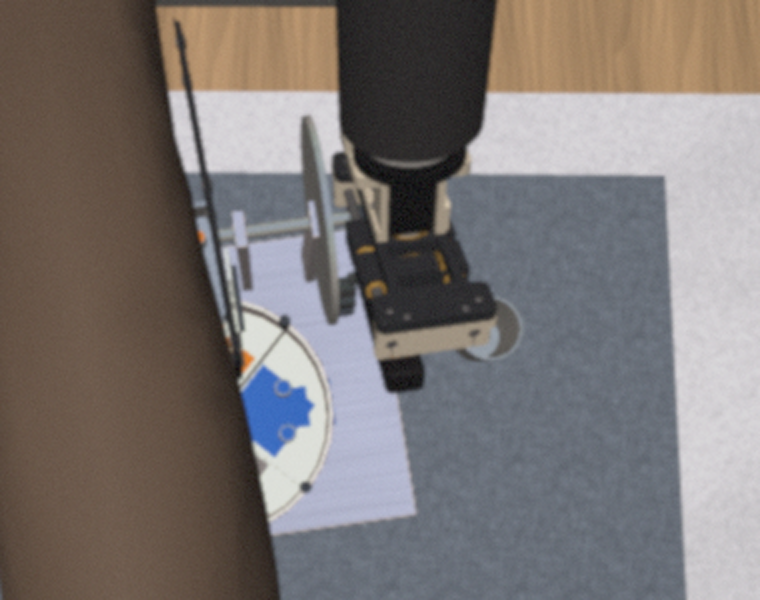

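View pics/scene_e.png

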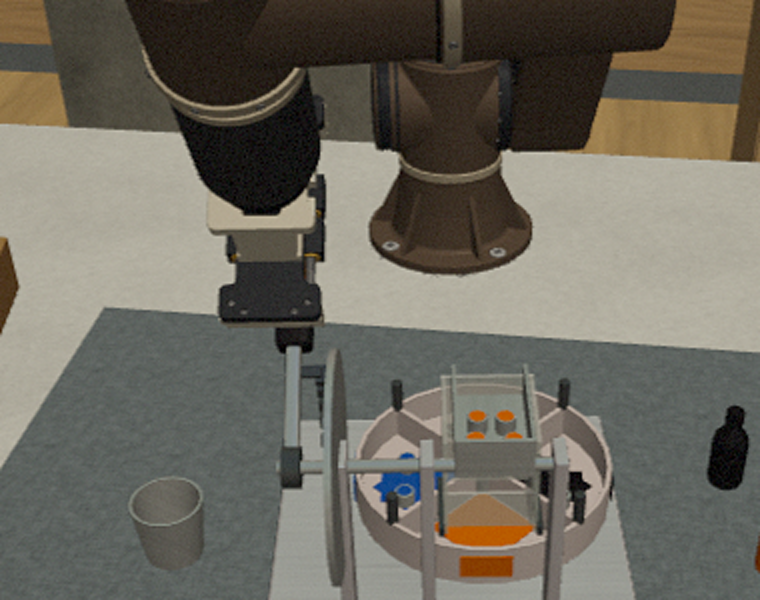

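Emit:
play_rows(
  steps=[
    {"gripper": 0,"tx": 0.12,"ty": 0,"tz": -0.12,"ax": 0,"ay": 0,"az": 0},
    {"gripper": 0,"tx": 0.12,"ty": 0,"tz": 0,"ax": 0,"ay": 0,"az": 0},
    {"gripper": 0,"tx": 0,"ty": 0,"tz": 0,"ax": 0,"ay": 0,"az": 0},
  ],
)

```text
t: 18.75
eef_pos: [0.7295, -0.0468, 0.4635]
ee_rot: [-0.0, 0.959, -2.995]
force: [-0.1, 0.5, 0.6]
width: 0.0004
```

Emit:
play_rows(
  steps=[
    {"gripper": 0,"tx": 0.12,"ty": 0,"tz": 0,"ax": 0,"ay": 0,"az": 0},
    {"gripper": 0,"tx": 0.12,"ty": 0,"tz": 0,"ax": 0,"ay": 0,"az": 0},
    {"gripper": 0,"tx": 0,"ty": 0,"tz": 0,"ax": 0,"ay": 0,"az": 0},
  ],
)

```text
t: 19.0
eef_pos: [0.7261, -0.0474, 0.4592]
ee_rot: [0.001, 0.961, -2.993]
force: [5.0, 1.1, 3.8]
width: 0.0005
```

```bash
python3 lv.py 0 -0.006 f; python3 - <<'E'
from h import *
v=np.load("fit.npy");p,R,s=pose();print("F tool",R.inv().apply(s["force"]))
E
```

```text
[ 0.72608845 -0.04735622  0.4592357 ] 19.0 [  11.1   36.5   29.9   -1.7 -118.3   -3. ] F [5.  1.1 3.8] 0.0005027412940145469
tip disp 0.0263 -0.1753 0.3133
turn total [-0.   -0.01 -0.  ] shift total in start frame [ 0.04 -0.01  0.01]
F tool [-6.62472452 -0.73743247 -2.15112799]
```

```bash
python3 - <<'E'
from h import *
v=np.load("fit.npy")
for d in(.0567,.0284):
  a,Ra=levpose(v,0.3,off=-.006);b,Rb=levpose(v,.3+d,off=-.006); plan(b,Rb,a,Ra)
E
```

```text
turn total [0.   0.54 0.  ] shift total in start frame [ 0.41 -0.    0.43]
turn total [ 0.    0.27 -0.  ] shift total in start frame [ 0.2  -0.    0.22]
```

Emit:
play_rows(
  steps=[
    {"gripper": 0,"tx": 0.08,"ty": 0,"tz": 0,"ax": 0,"ay": 0,"az": 0},
    {"gripper": 0,"tx": 0.41,"ty": 0,"tz": 0.43,"ax": 0,"ay": 0.541,"az": 0},
    {"gripper": 0,"tx": 0.41,"ty": 0,"tz": 0.43,"ax": 0,"ay": 0.541,"az": 0},
    {"gripper": 0,"tx": 0.41,"ty": 0,"tz": 0.43,"ax": 0,"ay": 0.541,"az": 0},
  ],
)

```text
t: 19.43
eef_pos: [0.6823, -0.054, 0.4489]
ee_rot: [0.002, 1.136, -2.992]
force: [8.2, 1.8, 4.5]
width: 0.0004
```

```bash
python3 lv.py 0.17 -0.006 g; python3 - <<'E'
from h import *
v=np.load("fit.npy");p,R,s=pose();print("F tool",R.inv().apply(s["force"]))
E
```

```text
[ 0.68232464 -0.05400962  0.44892229] 19.4333 [  11.4   28.7   17.2   -1.2 -103.4   -3. ] F [8.2 1.8 4.5] 0.0004425415878670285
tip disp 0.009 -0.1756 0.2875
turn total [-0.   -0.06 -0.01] shift total in start frame [-0.01 -0.02 -0.  ]
F tool [-1.70544129  0.32872409  1.81865695]
```

View pics/scene_g.png

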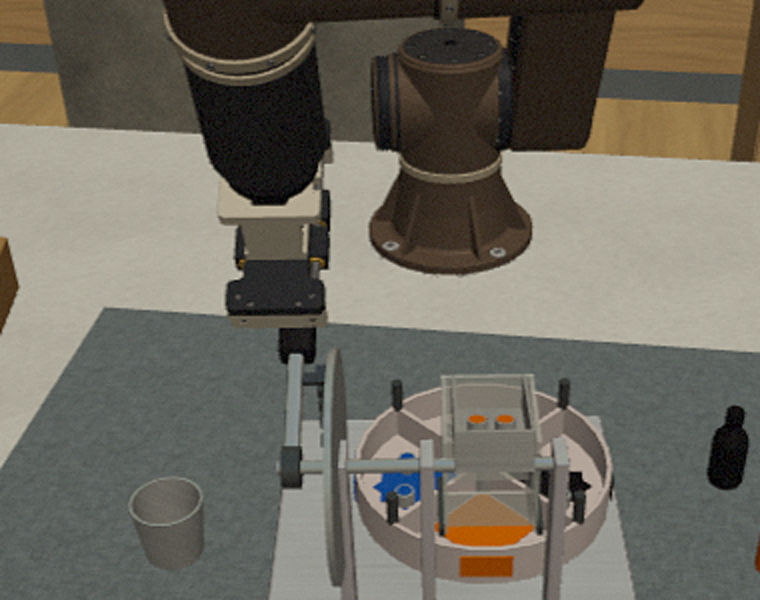

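The hopper has started tipping. Continue.

Emit:
play_rows(
  steps=[
    {"gripper": 0,"tx": 0.45,"ty": 0,"tz": 0.43,"ax": 0,"ay": 0.541,"az": 0},
    {"gripper": 0,"tx": 0.43,"ty": 0,"tz": 0.43,"ax": 0,"ay": 0.541,"az": 0},
    {"gripper": 0,"tx": 0.41,"ty": 0,"tz": 0.43,"ax": 0,"ay": 0.541,"az": 0},
    {"gripper": 0,"tx": 0.41,"ty": 0,"tz": 0.43,"ax": 0,"ay": 0.541,"az": 0},
    {"gripper": 0,"tx": 0.41,"ty": 0,"tz": 0.43,"ax": 0,"ay": 0.541,"az": 0},
  ],
)

```text
t: 19.95
eef_pos: [0.6152, -0.0642, 0.4172]
ee_rot: [0.008, 1.416, -2.986]
force: [3.9, -0.7, 7.7]
width: 0.0002
```

```bash
cat > lq.py <<'E'
from h import *
v=np.load("fit.npy");p,R,s=pose();c,sn=np.cos(v[2]),np.sin(v[2]);
tip=p+.178*R.apply([1,0,0]);d=tip-[v[0],v[1],0];X,Y,Z=.16-(c*d[0]+sn*d[1]),-sn*d[0]+c*d[1],d[2]-.2
x=R.apply([1,0,0]);tl=np.arctan2(-(c*x[0]+sn*x[1]),-x[2]) # tilt
lv_=np.deg2rad(35)-tl
rho=np.hypot(X,Z); e=np.arctan2(Z,X); 
for h in(.015,): print("lever from tip",np.deg2rad(35)-(e-np.arcsin(h/rho)),"rho",rho,"expected",np.hypot(.175,h))
E_=np.deg2rad(35)-lv_
print("t",s["t"],"tool-lever angle",lv_,"tip r",X*np.cos(E_)+Z*np.sin(E_),"h",-X*np.sin(E_)+Z*np.cos(E_),"y",Y)
print("F",s["force"].round(1),"Ftool",R.inv().apply(s["force"]).round(1),"q",np.degrees(s["q"]).round())
E
python3 lq.py
```

```text
lever from tip 0.45964709899747347 rho 0.1762988840302658 expected 0.17564168070250294
t 19.95 tool-lever angle 0.45602118426109384 tip r 0.17571283797568565 h 0.014362976044245 y -0.17584696418407994
F [ 3.9 -0.7  7.7] Ftool [-8.2  1.3 -2.6] q [ 12.  18.  -2.  -0. -79.  -3.]
```

Emit:
play_rows(
  steps=[
    {"gripper": 0,"tx": 0.41,"ty": 0,"tz": 0.43,"ax": 0,"ay": 0.541,"az": 0},
    {"gripper": 0,"tx": 0.41,"ty": 0,"tz": 0.43,"ax": 0,"ay": 0.541,"az": 0},
    {"gripper": 0,"tx": 0.41,"ty": 0,"tz": 0.43,"ax": 0,"ay": 0.541,"az": 0},
    {"gripper": 0,"tx": 0.41,"ty": 0,"tz": 0.43,"ax": 0,"ay": 0.541,"az": 0},
    {"gripper": 0,"tx": 0.41,"ty": 0,"tz": 0.43,"ax": 0,"ay": 0.541,"az": 0},
    {"gripper": 0,"tx": 0.41,"ty": 0,"tz": 0.43,"ax": 0,"ay": 0.541,"az": 0},
  ],
)

```text
t: 20.45
eef_pos: [0.5514, -0.0737, 0.3573]
ee_rot: [3.135, 1.384, 0.142]
force: [3.4, -1.9, 7.8]
width: 0.0005
```

```bash
python3 lq.py
```

```text
lever from tip 0.79594980870478 rho 0.17626121331887123 expected 0.17564168070250294
t 20.45 tool-lever angle 0.7976278644248647 tip r 0.1755963781692083 h 0.015294681902445886 y -0.1758088117689041
F [ 3.4 -1.9  7.8] Ftool [-7.   2.4 -4.5] q [ 13.   8. -23.   1. -48.  -5.]
```

Emit:
play_rows(
  steps=[
    {"gripper": 0,"tx": 0.43,"ty": 0,"tz": 0.43,"ax": 0,"ay": 0.541,"az": 0},
    {"gripper": 0,"tx": 0.43,"ty": 0,"tz": 0.43,"ax": 0,"ay": 0.541,"az": 0},
    {"gripper": 0,"tx": 0.42,"ty": 0,"tz": 0.43,"ax": 0,"ay": 0.541,"az": 0},
    {"gripper": 0,"tx": 0.41,"ty": 0,"tz": 0.43,"ax": 0,"ay": 0.541,"az": 0},
  ],
)

```text
t: 20.78
eef_pos: [0.5217, -0.0779, 0.3053]
ee_rot: [3.141, 1.157, 0.147]
force: [1.4, -4.8, 8.5]
width: 0.0005
```

```bash
python3 lq.py
```

```text
lever from tip 1.0289096003475728 rho 0.1765143918831077 expected 0.17564168070250294
t 20.7833 tool-lever angle 1.0248022841092723 tip r 0.17593602133890965 h 0.014277497585292974 y -0.17544807356742687
F [ 1.4 -4.8  8.5] Ftool [-7.5  5.  -4. ] q [ 14.   6. -38.   5. -22. -10.]
```

Joint 5 is nearing its limit, so I'll finish with almost pure pressing.

Emit:
play_rows(
  steps=[
    {"gripper": 0,"tx": 0.22,"ty": 0,"tz": 0.02,"ax": 0,"ay": 0,"az": 0},
    {"gripper": 0,"tx": 0.22,"ty": 0,"tz": 0.02,"ax": 0,"ay": 0,"az": 0},
    {"gripper": 0,"tx": 0.22,"ty": 0,"tz": 0.02,"ax": 0,"ay": 0,"az": 0},
    {"gripper": 0,"tx": 0,"ty": 0,"tz": 0,"ax": 0,"ay": 0,"az": 0},
  ],
)

```text
t: 21.12
eef_pos: [0.5263, -0.0772, 0.2879]
ee_rot: [3.14, 1.165, 0.146]
force: [-2.2, 0.6, 8.1]
width: 0.0006
```

```bash
python3 lq.py
```

```text
lever from tip 1.127450906150576 rho 0.18015301742743123 expected 0.17564168070250294
t 21.1167 tool-lever angle 1.0169274122101346 tip r 0.18008655346873692 h -0.004893153171535006 y -0.17560487303471284
F [-2.2  0.6  8.1] Ftool [-8.2 -1.  -1.3] q [ 13.   8. -39.   6. -20. -10.]
```

Emit:
play_rows(
  steps=[
    {"gripper": 0,"tx": 0.15,"ty": 0,"tz": 0,"ax": 0,"ay": 0,"az": 0},
    {"gripper": 0,"tx": 0,"ty": 0,"tz": 0,"ax": 0,"ay": 0,"az": 0},
  ],
)

```text
t: 21.28
eef_pos: [0.5268, -0.0773, 0.2869]
ee_rot: [3.139, 1.164, 0.145]
force: [-26.6, 4.2, 37.9]
width: 0.0003
```

```bash
python3 lq.py
```

```text
lever from tip 1.1337280386352495 rho 0.17990193297830356 expected 0.17564168070250294
t 21.2833 tool-lever angle 1.0181156583982471 tip r 0.1798090424885567 h -0.005780460939963872 y -0.17577340448369466
F [-26.6   4.2  37.9] Ftool [-45.   -8.    8.6] q [ 13.   8. -39.   6. -20. -10.]
```

End stop reached (force rose sharply through the fingertips). Back off right away.

Emit:
play_rows(
  steps=[
    {"gripper": 0,"tx": -0.6,"ty": 0,"tz": 0,"ax": 0,"ay": 0,"az": 0},
    {"gripper": 0,"tx": -1,"ty": 0,"tz": 0,"ax": 0,"ay": 0,"az": 0},
    {"gripper": 0,"tx": -1,"ty": 0,"tz": 0,"ax": 0,"ay": 0,"az": 0},
    {"gripper": 0,"tx": 0,"ty": 0,"tz": 0,"ax": 0,"ay": 0,"az": 0},
  ],
)

```text
t: 21.62
eef_pos: [0.5015, -0.0809, 0.348]
ee_rot: [3.14, 1.16, 0.146]
force: [0.9, -0.6, 0.6]
width: 0.0003
```

```bash
python3 lq.py; python3 lv.py 1.134 0 h
```

```text
lever from tip 0.7714073181098733 rho 0.18849993527568681 expected 0.17564168070250294
t 21.6167 tool-lever angle 1.0211754043595795 tip r 0.17836383438133435 h 0.06098006382192498 y -0.17558569981450362
F [ 0.9 -0.6  0.6] Ftool [-0.3  0.7 -1. ] q [ 14.   1. -36.   4. -29.  -9.]
[ 0.50149333 -0.08094668  0.3479958 ] 21.6167 [ 13.9   1.  -36.3   4.5 -29.4  -8.9] F [ 0.9 -0.6  0.6] 0.00032101654949397867
tip disp -0.0279 -0.1756 0.1848
turn total [ 0.    1.08 -0.  ] shift total in start frame [ 2.44 -0.02  0.72]
```

View pics/scene_h.png

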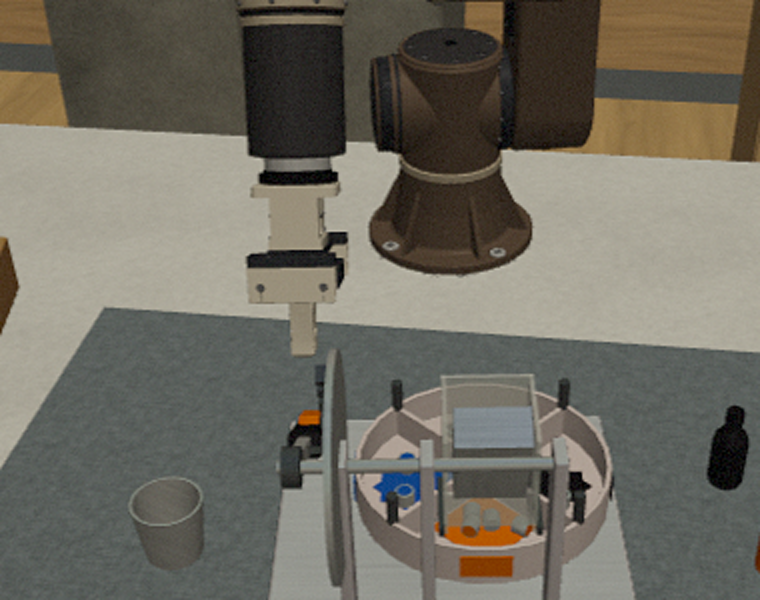

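View pics/top_h.png

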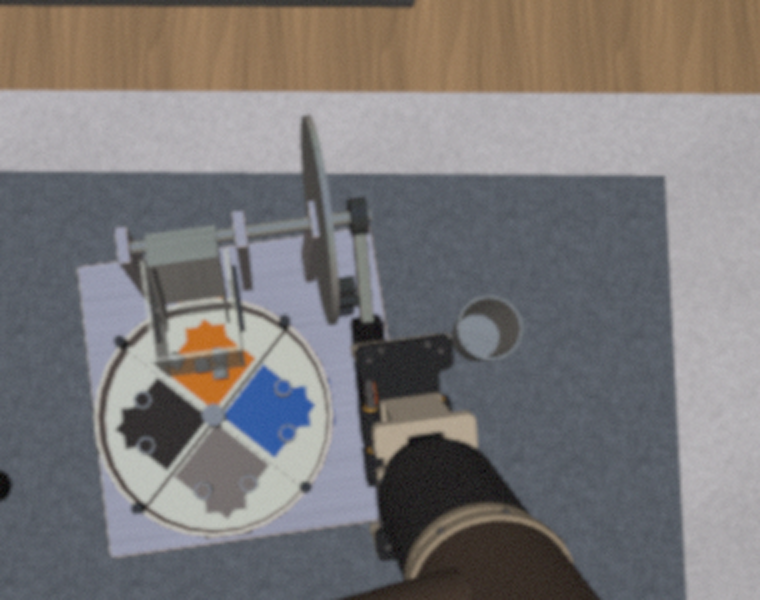

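The hopper is tipped, the lever down, and the button out (orange at 308,417). Three cups are clearly visible in orange; I'll clear the arm and count.

Emit:
play_rows(
  steps=[
    {"gripper": 0,"tx": -1,"ty": 0.8,"tz": 0,"ax": 0,"ay": 0,"az": 0},
    {"gripper": 0,"tx": -1,"ty": 0.8,"tz": 0,"ax": 0,"ay": 0,"az": 0},
    {"gripper": 0,"tx": -1,"ty": 0.8,"tz": 0,"ax": 0,"ay": 0,"az": 0},
    {"gripper": 0,"tx": -0.5,"ty": 1,"tz": 0,"ax": 0,"ay": 0,"az": 0},
    {"gripper": 0,"tx": 0,"ty": 1,"tz": 0,"ax": 0,"ay": 0,"az": 0},
    {"gripper": 0,"tx": 0,"ty": 1,"tz": 0,"ax": 0,"ay": 0,"az": 0},
    {"gripper": 0,"tx": 0,"ty": 1,"tz": 0,"ax": 0,"ay": 0,"az": 0},
    {"gripper": 0,"tx": 0,"ty": 1,"tz": 0,"ax": 0,"ay": 0,"az": 0},
    {"gripper": 0,"tx": 0,"ty": 0,"tz": 0,"ax": 0,"ay": 0,"az": 0},
    {"gripper": 0,"tx": 0,"ty": 0,"tz": 0,"ax": 0,"ay": 0,"az": 0},
  ],
)

```text
t: 22.55
eef_pos: [0.4945, -0.2702, 0.4221]
ee_rot: [-3.136, 1.167, 0.15]
force: [-1.2, 0.2, -0.3]
width: 0.0006
```

```bash
python3 - <<'E'
from h import *
v=np.load("fit.npy");p,R,s=pose();print(p,s["t"],s["force"])
for c,(x0,y0,w,h,f) in {"top":(215,150,180,150,4),"scene":(210,170,200,150,4)}.items():
    im=optics.grab_frame(c)[:,:,::-1]; cv2.imwrite(f"pics/{c}_i.png",cv2.resize(im[y0:y0+h,x0:x0+w],None,fx=f,fy=f,interpolation=cv2.INTER_CUBIC))
    for q in("cup0","button_top","lever_end","orange_centre","carousel_peg0","rinse_cup"): print(c,q,[(np.round(d["location"],1).tolist(),round(d["confidence"],2)) for d in finder.pinpoint(q,c)[:5]])
    print("pred down: button out/in, end, orange (row,col)",[proj(D(k,v[:3]),c)[0][::-1].round(1).tolist() for k in(lev(.175,.021,1.134),lev(.175,.015,1.134),lev(.215,0,1.134),(.08,0,.032))])
E
```

```text
[ 0.49445493 -0.27021898  0.42208585] 22.55 [-1.21140587  0.23910525 -0.2927109 ]
top cup0 [([243.5, 290.1], 0.56)]
top button_top [([252.8, 367.8], 0.68)]
top lever_end [([266.9, 365.5], 0.89), ([230.1, 239.6], 0.54), ([214.5, 322.9], 0.28)]
top orange_centre [([234.6, 278.9], 0.91)]
top carousel_peg0 [([231.9, 241.1], 0.92), ([304.5, 332.5], 0.66), ([215.2, 323.5], 0.58), ([314.8, 247.2], 0.57)]
top rinse_cup [([229.3, 416.8], 0.91), ([268.0, 368.2], 0.58)]
pred down: button out/in, end, orange (row,col) [[254.4, 367.2], [253.2, 366.7], [267.5, 366.9], [233.2, 282.6]]
scene cup0 [([311.9, 342.3], 0.51), ([242.8, 382.0], 0.5), ([311.2, 353.9], 0.49), ([308.8, 336.3], 0.4)]
scene button_top [([300.9, 344.0], 0.72), ([258.7, 252.8], 0.41)]
scene lever_end [([263.8, 257.2], 0.96)]
scene orange_centre [([321.6, 342.4], 0.67)]
scene carousel_peg0 [([241.1, 379.1], 0.97), ([297.9, 295.3], 0.84), ([241.4, 299.3], 0.75), ([296.3, 391.3], 0.56)]
scene rinse_cup [([328.1, 187.9], 0.57)]
pred down: button out/in, end, orange (row,col) [[256.4, 254.4], [259.4, 254.4], [263.8, 256.5], [320.7, 341.8]]
```

View pics/scene_i.png

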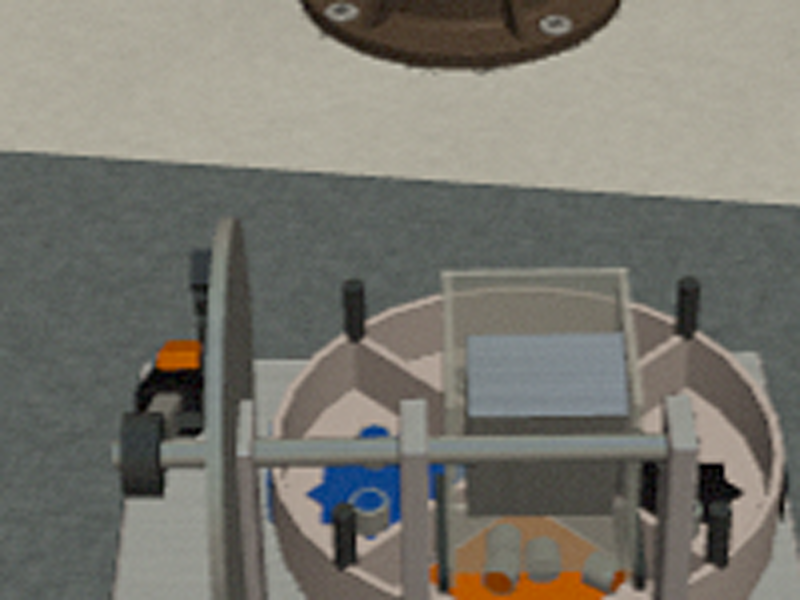

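View pics/top_i.png

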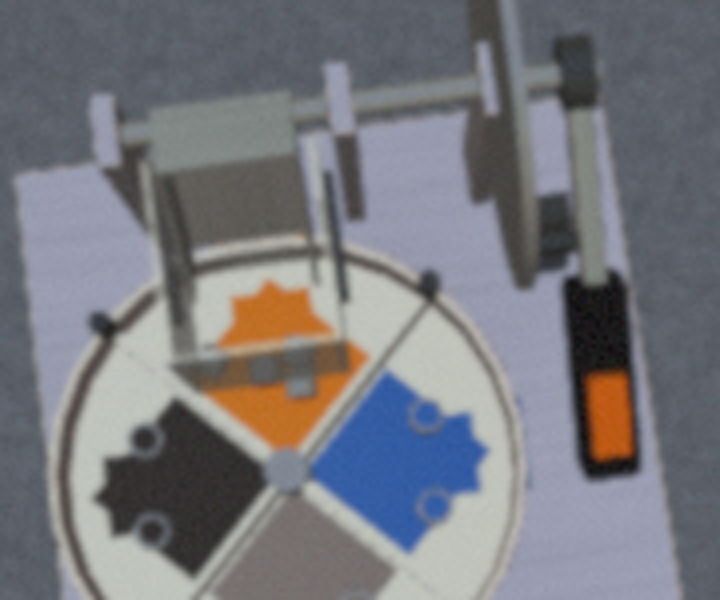

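Only three shapes are obvious, one of them long. Zooming in.

```bash
python3 - <<'E'
from h import *
a=[]
for c,(x0,y0,w,h) in {"top":(250,205,70,60),"scene":(315,250,70,80)}.items():
    im=np.mean([optics.grab_frame(c).astype(float) for _ in range(8)],0)[:,:,::-1]
    np.save(f"avg_{c}.npy",im)
    k=cv2.resize(im[y0:y0+h,x0:x0+w].clip(0,255).astype(np.uint8),(400,int(400*h/w)),interpolation=cv2.INTER_LANCZOS4)
    a.append(cv2.copyMakeBorder(cv2.convertScaleAbs(k,alpha=1.4),0,460-k.shape[0],0,0,cv2.BORDER_CONSTANT))
cv2.imwrite("pics/zoom.png",np.hstack(a))
print(telemetry.get_state()["t"])
E
```

```text
24.05
```

View pics/zoom.png

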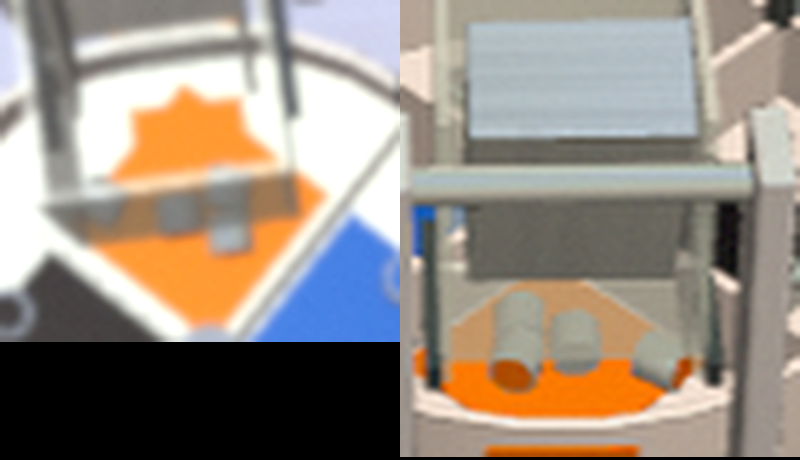

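The seam shows the long shape is two cups end to end, so all four are in the orange compartment. Last check on the lever and button.

```bash
python3 - <<'E'
from h import *
im=np.load("avg_scene.npy");v=np.load("fit.npy")
x0,y0,w,h=230,225,50,60
k=cv2.resize(im[y0:y0+h,x0:x0+w].clip(0,255).astype(np.uint8),None,fx=9,fy=9,interpolation=cv2.INTER_CUBIC)
for hh,col in((.021,(0,255,0)),(.015,(255,0,255))):
  c=[]
  for r,y in((.153,-.01),(.153,.01),(.197,.01),(.197,-.01)):
    p=lev(r,hh,1.134);p[1]+=y;c.append(p)
  u=(proj(D(c,v[:3]),"scene")-[x0-.5,y0-.5])*9-.5
  cv2.polylines(k,[np.round(u).astype(np.int32)],True,col,1)
cv2.imwrite("pics/btn.png",k)
E
```

```text
(no output)
```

View pics/btn.png

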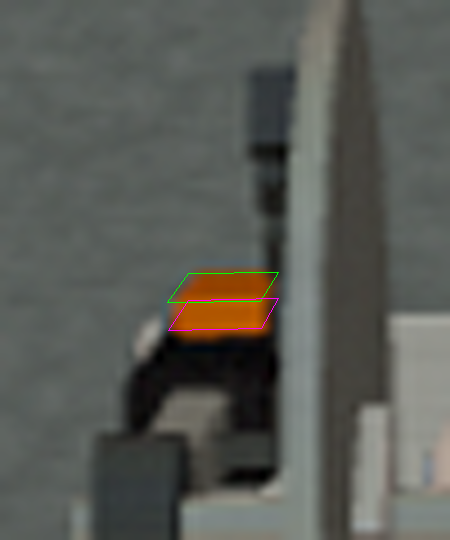

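The button's top face matches the "out" outline with the lever fully down. Handing in.

```bash
python3 -c "
from station import job_done,telemetry
print(telemetry.get_state()['t']); print(job_done())"
```

```text
24.05
the job is handed in; nothing more can be done
None
```

The job is done and handed in at 24 s: all four ink cups are in the orange compartment, the lever is fully down, and the button is back out.

- **Carousel:** I turned it about 130° clockwise, using two pegs in turn. All four pegs then matched their computed positions; the angle is good to roughly half a degree.
- **Lever:** I pressed the button with the closed fingertips and swung the lever along its arc to the end stop. After I backed off, the button's outline matched "out" with the lever fully down. I read the latch from that position and did not test it by pulling.
- **Cups:** In the last pictures, two of the four cups lie end to end and look like one long shape. The cup detector did not give a clean count, so I settled it by zooming in and finding the seam between them.
- **Bystanders:** The rinse cup was where it started, to about a pixel. The arm never went near the ink bottles, and I did not measure them again at the end.
- **Force:** At the end stop the wrist force briefly reached about 46 N. It was applied through the fingertips, not the gripper's body, and I backed off at once. I expect that is within the limits, but it is above the 40 N set for the arm and gripper body.

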